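# Close the quick-release clamp of a jeweller's bench pin

### The job

Clamp the wooden bench pin: with the cam lever not yet closed, turn the four-armed nut on the other end of the skewer until the lever first meets firm resistance about when it points straight out from the clamp, then swing the lever fully home so that it stays closed. Use firm finger pressure only, never force the nut or the lever, and leave everything else on the bench where it is.

Things in the scene. Friction and masses are not known exactly. Their poses are not given: they have to be found in the camera images.
- clamp: the steel bench-pin clamp, bolted down; origin under the centre of its 120 x 120 x 12 mm base plate, z up. Its skewer runs along its y at 80 mm height: nut at the -y end, cam lever at the +y end. Jaws: |x| < 28 mm, -56 < y < 46 mm, up to 107 mm high. Pushing any part of it with more than 22 N is forcing it
- pin_tip (a point): front end of the wooden bench pin that sits between the jaws (30 mm wide, top 111 mm above the bench), at the clamp's (-95, 0, 102) mm
- nut_center (a point): centre of the nut's four arms, on the skewer axis, 80 mm high, 68 to 96 mm to the clamp's -y (it travels as nut and lever move). Hub 32 mm across; four round steel arms 10 mm thick at right angles in the clamp's x-z plane, each ending in a 15 mm black ball centred 42 mm from the axis. An arm leaning back more than 0.5 rad from upright rubs on an upright finger that pushes it: up to 12 N there even when slack
- nut (a joint): angle of the nut, rad; at 0 one arm points straight up; growing values tighten (top arm goes towards the clamp's +x, away from the robot), 3 mm of travel per rad. It stays where left. Free turning takes 0.04 Nm (about 1 N on an arm); once it bears on the jaw it soon takes over 5 N. Slack at the start is unknown: 0.8 to 4.2 rad with the lever straight out
- lever_pivot (a point): the lever's vertical pivot axis, at the clamp's (0, 62, 80) mm. Closing under load, the push needed near the lever's end rises to some 9 to 16 N, greatest at lever values of about 1.7 to 2.2; it goes over centre at 2.6 and then stays shut. The cam draws the nut in by 10.1 mm from open to straight out and 6.6 mm more from there to closed
- lever_end (a point): centre of the lever's round tip (16 mm across, 18 mm tall), 70 mm from the pivot, 80 mm high. The lever is an aluminium bar 10 mm wide and 16 mm tall that swings level about the pivot. Unloaded it turns with about 4 N at the tip and stays where left
- lever (a joint): angle of the lever, rad; in the clamp's frame the bar points in direction 2.87 - value, counted from the clamp's +x towards its +y: 0 fully open (back towards the robot), 1.30 straight out (+y), 2.80 closed on its stop (along +x)
- jaw_top (a point): centre of the top of the sprung, rubber-faced jaw on the nut side, 107 mm high. Closing the clamp squeezes this jaw in towards the pin (clamp's +y): rightly by 2.4 to 4.1 mm from where it starts, about 3.2 mm if the lever began to bind when straight out
- bur_jar: bystander, leave alone: small clear jar of burs, 48 mm wide, 68 mm tall; origin at the middle of its underside
- bangle: bystander, leave alone: flat brass ring, 68 mm across, 8 mm tall; origin at the middle of its underside
- tin: bystander, leave alone: low metal tin, 60 mm across, 30 mm tall; origin at the middle of its underside
- bench_block: bystander, leave alone: square steel block, 90 x 90 x 22 mm; origin at the middle of its underside
- file: bystander, leave alone: flat file with a wooden handle, 265 mm long, 18 mm tall; origin at the middle of its underside
- mandrel: bystander, leave alone: tapered steel ring mandrel lying down, 290 mm long, 25 mm thick; origin at the middle of its underside
- dish: bystander, leave alone: shallow red dish, 100 mm across, 14 mm tall; origin at the middle of its underside

How it is judged (in metres and radians):
At the end, for the whole second after the job is handed in: the lever is closed (within 0.15 rad of its stop) and at rest, and the jaw is squeezed in by 2.4 to 4.1 mm from where it started, as when the lever began to bind within about 0.2 rad of straight out (value of joint lever above 2.65 rad and distance of jaw_top from where it was at the start of the episode between 0.0024 and 0.0041 m and velocity of joint lever below 0.2 rad/s); the robot touches nothing.
It fails at once if the clamp, its nut or its lever is forced (more than 22 N) (contact force between any of the fingers, the arm and clamp above 22 N).
It fails at once if a bystander is moved by more than 20 mm (distance of any of bur_jar, bangle, tin, bench_block, file, mandrel, dish from where it was at the start of the episode above 0.02 m).
It also fails if it takes over 72 s, if anything falls off the work surface, if the arm or the gripper's body presses on something with over 40 N, if the wrist force passes 120 N, or if a joint passes its speed limit or range.

### The arm

A 6-joint arm with a two-finger parallel gripper is mounted at the origin on the work surface. World frame = base frame: x ahead of the robot, y to its left, z up, the work surface at z = 0. Lengths are in m, angles in degrees, forces in N, time in s.
With the tool pointing down it reaches from about 0.25 to 0.725 m from the base axis. Payload 9.7 kg.
Tool frame: the origin (TCP) lies midway between the tips of the shut fingers; the grasp point (between the pads) lies 19 mm behind it; y points along the fingers, x is the direction in which the jaws open and shut, and the axes are right-handed (so a half turn about y gives the same grasp; the last joint's range is limited). The gripper opens to 85 mm and grips with 20 to 120 N. Pads are 22 mm wide; open, the fingers measure 114 mm over their backs; the gripper's body (76 mm by 85 mm) begins 54 mm behind the grasp point. The pads swing forward as they close: fully open they stand 13 mm farther back than shut.
Start: joints at [-72.078, 4.979, 10.078, 95.1, 0, 90], TCP at [0.169, -0.523, 0.231] pointing down, gripper open.
Joint ranges: [-179.16, 179.16], [-48.56, 103.87], [-65.8, 70.77], [-126.05, 130.52], [-82.76, 87.17], [-180, 180]. Speed limits (degrees/s): [127.2, 127.2, 147.25, 180, 180, 180].

### API

Orientations are given as [roll, pitch, yaw] about the fixed x, y, z axes, in that order (R = Rz(yaw) Ry(pitch) Rx(roll)).
In Python, from workcell import get_obs, camera, job_done gives the robot as it stands.
- The arm moves only by the tool play_rows, never from a script. Its argument "moves" is a list of rows, each a list of 3 entries, a list of its own where there are three numbers: the turn, a rotation vector about the tool's x, y, z in degrees, then the shift along the tool's x, y, z in m, then the opening in per cent of the stroke, from 0 (shut) to 100 (fully open). A call has exactly 5 rows; each row is the pose to reach, as a shift and turn from the pose commanded when the call began, along the tool's axes at that moment; what a row does not reach only later rows make up. A row lasts 1/10 s, in which the tool goes at most 50 mm and 8.59 degrees, less where a joint would pass 70% of its speed; a pose out of reach is approached as far as the arm can. A call with a gripper value outside its range is refused whole. The fingers move at their own pace and stop on an object; "grip_force" is the grip in N (left out, the last holds). Time passes only in rows, so rows that repeat a pose let the fingers close, or fill a call up. It gives the time, the measured TCP pose, the force and the opening at its end, in the units of the state.
- get_obs(): the state, without advancing time (a new reading comes with each control period).
- camera(name): name is "scene" or "top" or "wrist"; returns a dict with "img" (400x640x3 uint8, red, green, blue), "fov_y" (degrees; the focal length in pixels is half the picture's height over the tangent of half this angle, whatever the lens; pixels are square), "cx", "cy" (the principal point, pixels), "k1" (the pictures are not rectified: a ray, as slopes to the right and down, at radius r is drawn at 1 + k1 r^2 times it, then the intrinsics apply), "world_from_camera" (4x4, takes a point from camera to world coordinates). Camera axes: x right, y up, looking along -z (the intrinsics and any distortion apply to the point x, -y, -z); pixel columns grow to the right and rows downward; lengths in m; the calibration is good to about 2 mm. A picture is of the moment at which its call begins. There is no depth.
- job_done(): hands the job in, once; it reports no verdict.
The state is a dict: "time": time; "q": joint angles; "qd": joint speeds; "joint_efforts": joint torques, N m; "ee_pos": TCP position; "tcp_rot": TCP orientation; "wrist_force": force on the tool from outside, world axes, zero at the start; "torque": the same for the moment, N m; "opening": finger opening in m.
Only numpy, scipy, OpenCV 4.12 (cv2) and the standard library are available. Lean on these libraries where they do the work, as an engineer would, in place of code of your own. Each camera call takes 0.05 s, during which the arm holds its last target.

## Working session

There is one attempt and no reset: what is moved stays moved. The work goes in short steps, Python scripts to look and compute and a tool call to move; the robot and the scene stay as the last step left them, time stands still between calls to the robot, and variables do not carry over. Pictures are saved under pics/ and viewed, and the job is handed in when it is done.

Besides the shell and the picture viewer there is one more tool, called after "Request:" in YAML: its name, and indented under it one key for each argument. play_rows: Moves the arm, as the interface text tells. Its arguments: {"type":"object","properties":{"moves":{"type":"array"},"grip_force":{"type":"number"}},"required":["moves"]}

```bash
mkdir -p pics; ls
python3 - <<'E'
from workcell import get_obs,camera
import cv2
o=get_obs();print(o)
for n in ["scene","top","wrist"]:
    c=camera(n);cv2.imwrite(f"pics/{n}0.png",c["img"][:,:,::-1]);print(n,c["fov_y"],c["cx"],c["cy"],c["k1"],c["world_from_camera"].round(4).tolist() if hasattr(c["world_from_camera"],'round') else c["world_from_camera"])
E
```

```text
pics
{'time': 0.0, 'q': array([-7.20788894e+01,  5.01395748e+00,  1.00333476e+01,  9.51005833e+01,
        6.33477802e-04,  8.99979216e+01]), 'qd': array([-0.04830842, -0.04758917, -0.03753154,  0.10288376, -0.0478464 ,
        0.12801085]), 'joint_efforts': array([-2.27400749e-03, -5.20392072e+01,  4.64801180e+01,  1.64211314e-02,
       -1.27122858e-04,  5.30983641e-06]), 'ee_pos': array([ 0.16916802, -0.523085  ,  0.23054576]), 'tcp_rot': array([-8.99993636e+01,  8.11931503e-02, -7.20768110e+01]), 'wrist_force': array([0.62192799, 0.33964027, 0.16910899]), 'torque': array([-0.01278346,  0.03703886,  0.01788019]), 'opening': 0.08538007652350892}
scene 43.072744992698176 318.4188839111436 199.67527562148803 0.03548912779734099 [[0.3382, -0.657, 0.6738, 1.5202], [0.9411, 0.2409, -0.2374, -0.3079], [-0.0064, 0.7144, 0.6997, 1.0616], [0.0, 0.0, 0.0, 1.0]]
top 43.43492555180531 319.4557536700146 198.0524600893684 0.03092107251616128 [[0.0276, 0.9914, -0.1278, 0.386], [-0.9996, 0.0267, -0.0087, -0.0043], [-0.0052, 0.128, 0.9918, 1.7605], [0.0, 0.0, 0.0, 1.0]]
wrist 71.8789701375887 321.43185121525005 198.74015635320333 -0.015480716784845713 [[0.3078, 0.9091, 0.2808, 0.2393], [-0.9514, 0.2947, 0.089, -0.5017], [-0.0018, -0.2946, 0.9556, 0.3747], [0.0, 0.0, 0.0, 1.0]]
```

View pics/scene0.png

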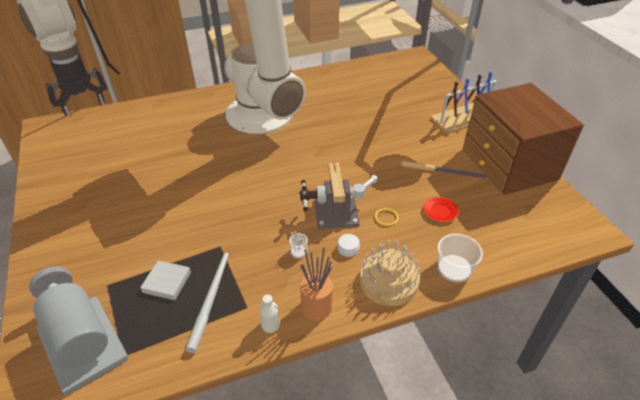

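View pics/top0.png

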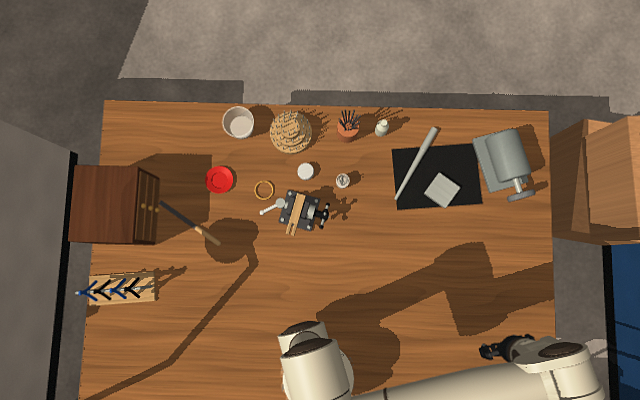

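View pics/wrist0.png

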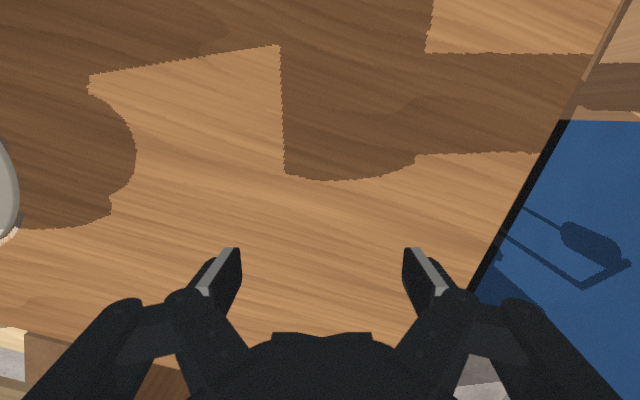

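The scene and top views show the clamp at about (337,200) and (300,212), with the nut on the robot's right (top 323,213) and the lever at about (268,208). I'll zoom in on both.

```bash
cat > h.py <<'E'
import numpy as np,cv2
from workcell import get_obs,camera
from scipy.spatial.transform import Rotation as R
def K(c):
    f=200/np.tan(np.radians(c["fov_y"])/2); return f
def ray(c,u,v):
    f=K(c);d=np.array([(u-c["cx"])/f,(v-c["cy"])/f]);s=d.copy()
    for _ in range(20): s=d/(1+c["k1"]*(s@s))
    T=np.array(c["world_from_camera"]);r=T[:3,:3]@np.array([s[0],-s[1],-1.]);return T[:3,3],r/np.linalg.norm(r)
def onz(c,u,v,z):
    p,r=ray(c,u,v);return p+r*(z-p[2])/r[2]
def proj(c,P):
    T=np.array(c["world_from_camera"]);q=T[:3,:3].T@(np.array(P)-T[:3,3])
    s=np.array([q[0],-q[1]])/-q[2];s=s*(1+c["k1"]*(s@s));return s*K(c)+[c["cx"],c["cy"]]
def crop(c,name,u0,u1,v0,v1,k):
    im=c["img"][v0:v1,u0:u1,::-1];cv2.imwrite("pics/"+name,cv2.resize(im,None,fx=k,fy=k,interpolation=cv2.INTER_CUBIC))
E
python3 - <<'E'
from h import *
c=camera("top");crop(c,"topz.png",240,360,170,250,6)
c=camera("scene");crop(c,"scenez.png",280,400,150,240,6)
E
```

```text
(no output)
```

View pics/topz.png

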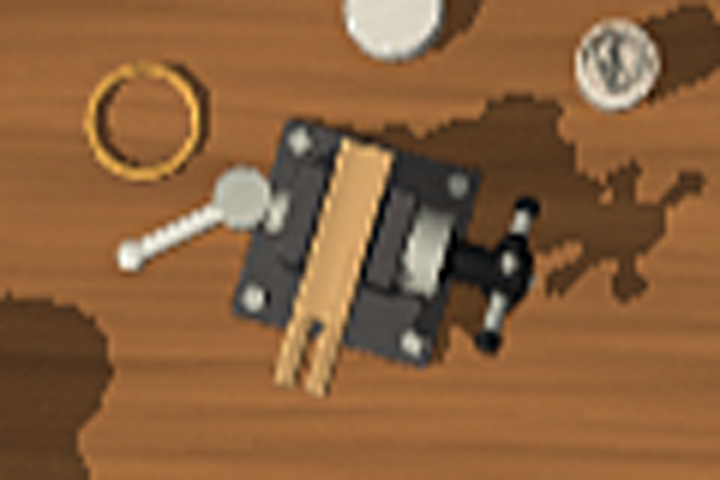

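View pics/scenez.png

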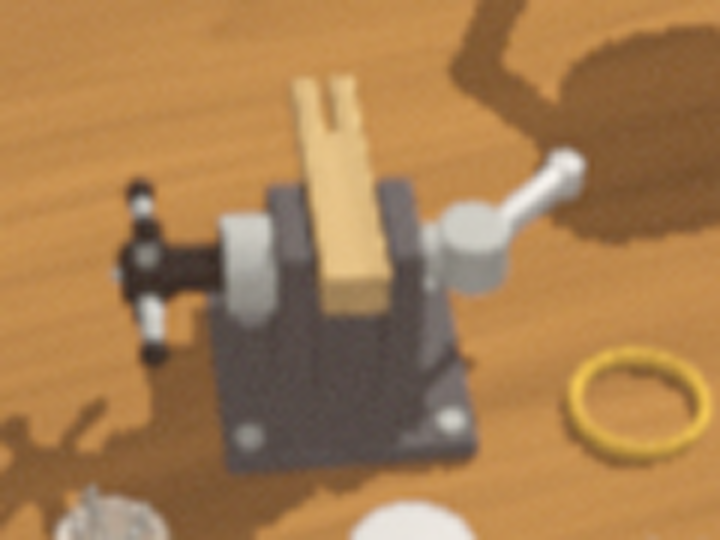

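Run:
```python
from h import *
c=camera("top")
def z(x,y,h): return onz(c,240+(x+.5)/6-.5,170+(y+.5)/6-.5,h)[:2]
b=[z(300,140,.014),z(458,185,.014),z(414,344,.014),z(254,298,.014)]
b=np.array(b);ctr=b.mean(0);print("bolts",b.round(4),ctr.round(4))
# clamp x = away from robot: edges
ex=(b[0]+b[1]-b[2]-b[3]);print("yaw",np.degrees(np.arctan2(ex[1],ex[0])))
ey=(b[0]+b[3]-b[1]-b[2]);print("yaw y",np.degrees(np.arctan2(-ey[0],ey[1])))
print("spacing",np.linalg.norm(b[0]-b[1]),np.linalg.norm(b[1]-b[2]))
yaw=.5*(np.arctan2(ex[1],ex[0])+np.arctan2(-ey[0],ey[1]))
Rm=np.array([[np.cos(yaw),-np.sin(yaw)],[np.sin(yaw),np.cos(yaw)]])
for n,x,y,h in [("pivot",242,197,.095),("end",130,256,.088),("ballfar",526,207,.085),("ballnear",487,341,.085),("hubup",511,262,.12),("pintip",300,388,.111),("jawtop-n",388,240,.107),("jawtop-l",305,215,.107)]:
    p=z(x,y,h);print(n,p.round(4),(Rm.T@(p-ctr)).round(4))
s=camera("scene")
def zs(x,y): return 280+(x+.5)/6-.5,150+(y+.5)/6-.5
T=lambda X,Y,Z:np.append(ctr+Rm@np.array([X,Y]),Z)
for n,P in [("pivot",(0,.062,.08)),("nut.09",(0,-.09,.08)),("tip",(-.095,0,.102)),("origin",(0,0,0)),("bolt++",(.045,.045,.012)),("bolt+-",(.045,-.045,.012))]:
    u=proj(s,T(*P));print(n,((u-[280,150]+.5)*6-.5).round(0))
```

```text
bolts [[0.6264 0.1163]
 [0.6024 0.0231]
 [0.5088 0.046 ]
 [0.533  0.1398]] [0.5677 0.0813]
yaw -13.914240191320438
yaw y -14.472372193533278
spacing 0.09626878058528861 0.09636291168852838
pivot [0.5824 0.1419] [-0.0006  0.0624]
end [0.5484 0.2037] [-0.0487  0.1139]
ballfar [ 0.5822 -0.0164] [ 0.0381 -0.0912]
ballnear [0.5066 0.0034] [-0.0401 -0.0905]
hubup [ 0.5476 -0.0087] [ 0.0027 -0.0922]
pintip [0.4762 0.1048] [-0.0944  0.0003]
jawtop-n [0.5593 0.0594] [-0.0028 -0.0233]
jawtop-l [0.5719 0.1057] [-0.0019  0.0247]
pivot [472. 252.]
nut.09 [149. 275.]
tip [318.  94.]
origin [338. 381.]
bolt++ [444. 424.]
bolt+- [255. 438.]
```

```bash
cat >> h.py <<'E'
CT=np.array([.5677,.0813]);YW=np.radians(-14.2)
RM=np.array([[np.cos(YW),-np.sin(YW)],[np.sin(YW),np.cos(YW)]])
def cw(X,Y,Z): return np.append(CT+RM@np.array([X,Y]),Z)   # clamp(m)->world
def wc(P): return np.append(RM.T@(np.array(P)[:2]-CT),P[2])
def rot(yaw): return R.from_euler('xyz',[-90,0,yaw],degrees=True)
def rel(p0,y0,p1,y1):
    r0=rot(y0);d=r0.inv().apply(np.array(p1)-np.array(p0));t=(r0.inv()*rot(y1)).as_rotvec(degrees=True)
    return t.round(1).tolist(),d.round(4).tolist()
def levpose(val,r,gap,z=.07,half=.011):
    ph=2.87-val;d=np.array([np.cos(ph),np.sin(ph)]);m=np.array([np.sin(ph),-np.cos(ph)])
    q=d*r-m*(.005+half+gap)+[0,.062]
    return cw(q[0],q[1],z), np.degrees(np.arctan2(m[1],m[0])+YW)  # world pos, world heading of push
E
python3 - <<'E'
from h import *
p,h=levpose(.545,.062,.02);print(p,h, "end",levpose(2.8,.062,0))
s=camera("scene");t=camera("top")
for a in (-.4,-.2,0,.2,.4):
    print(a,end=' ')
    for k in range(4):
        b=a+k*np.pi/2
        P=cw(.042*np.sin(b),-.091,.08+.042*np.cos(b))
        print(((proj(s,P)-[280,150]+.5)*6-.5).round(0),((proj(t,P)-[240,170]+.5)*6-.5).round(0),end=';')
    print()
E
```

```text
[0.52135641 0.17816526 0.07      ] 29.012687367916403 end (array([0.64676165, 0.14618542, 0.07      ]), np.float64(-100.18929543408422))
-0.4 [142. 190.] [499. 295.];[152. 308.] [526. 203.];[152. 359.] [515. 252.];[141. 244.] [489. 341.];
-0.2 [143. 198.] [503. 280.];[153. 325.] [527. 201.];[150. 350.] [511. 266.];[141. 228.] [487. 345.];
0 [144. 209.] [508. 266.];[154. 339.] [528. 201.];[149. 339.] [507. 280.];[140. 214.] [487. 345.];
0.2 [146. 223.] [512. 251.];[154. 351.] [527. 204.];[148. 326.] [503. 294.];[140. 203.] [487. 343.];
0.4 [147. 239.] [516. 238.];[154. 359.] [526. 210.];[146. 310.] [499. 307.];[140. 194.] [488. 337.];
```

Request:
play_rows:
  moves:
    - [[0,8,0],[0,0,0],0]
    - [[0,16,0],[0,0,0],0]
    - [[0,16,0],[0,0,0],0]
    - [[0,16,0],[0,0,0],0]
    - [[0,16,0],[0,0,0],0]

```text
time: 0.95
ee_pos: [0.1692, -0.5233, 0.2313]
tcp_rot: [-90.0, -0.0, -87.9]
wrist_force: [-0.1, -0.4, 0.1]
opening: 0.0125
```

Run:
```python
from h import *
o=get_obs();print(o["q"].round(2),o["ee_pos"],o["tcp_rot"],o["opening"],o["wrist_force"])
```

```text
[-72.08   4.98  10.08  95.1    0.   105.82] [ 0.16923032 -0.52332502  0.23128593] [-8.99984446e+01 -1.37254753e-03 -8.79000118e+01] 0.012478284446136172 [-0.06575963 -0.41935681  0.05161556]
```

Run:
```python
from h import *
P=[np.array([.1692,-.5233,.2313])]
tgt=np.array([.47,-.01,.27]) 
Y=-87.9
for k in range(1,5):
    p=P[0]+(tgt-P[0])*k/4; y=-87.9+40*k
    print(k,p.round(3),y,rel(P[0]+(tgt-P[0])*(k-1)/4,y-40,p,y))
```

```text
1 [ 0.244 -0.395  0.241] -47.900000000000006 ([0.0, -40.0, 0.0], [-0.1255, -0.0097, 0.0799])
2 [ 0.32  -0.267  0.251] -7.900000000000006 ([0.0, -40.0, 0.0], [-0.0448, -0.0097, 0.1418])
3 [ 0.395 -0.138  0.26 ] 32.099999999999994 ([0.0, -40.0, 0.0], [0.0568, -0.0097, 0.1374])
4 [ 0.47 -0.01  0.27] 72.1 ([0.0, -40.0, 0.0], [0.1319, -0.0097, 0.0687])
```

Request:
play_rows:
  moves:
    - [[0,-8,0],[-0.025,-0.002,0.016],0]
    - [[0,-16,0],[-0.05,-0.004,0.032],0]
    - [[0,-24,0],[-0.075,-0.006,0.048],0]
    - [[0,-32,0],[-0.1,-0.008,0.064],0]
    - [[0,-40,0],[-0.125,-0.01,0.08],0]

```text
time: 1.45
ee_pos: [0.2454, -0.3947, 0.2414]
tcp_rot: [-90.0, -0.0, -47.6]
wrist_force: [-0.4, -0.5, -0.2]
opening: 0.0
```

Request:
play_rows:
  moves:
    - [[0,-8,0],[-0.009,-0.002,0.028],0]
    - [[0,-16,0],[-0.018,-0.004,0.057],0]
    - [[0,-24,0],[-0.027,-0.006,0.085],0]
    - [[0,-32,0],[-0.036,-0.008,0.113],0]
    - [[0,-40,0],[-0.045,-0.01,0.142],0]

```text
time: 1.95
ee_pos: [0.321, -0.2663, 0.2515]
tcp_rot: [-90.0, -0.0, -7.6]
wrist_force: [-0.6, -0.5, 0.1]
opening: 0.0001
```

Request:
play_rows:
  moves:
    - [[0,-8,0],[0.011,-0.002,0.027],0]
    - [[0,-16,0],[0.023,-0.004,0.055],0]
    - [[0,-24,0],[0.034,-0.006,0.082],0]
    - [[0,-32,0],[0.045,-0.008,0.11],0]
    - [[0,-40,0],[0.057,-0.01,0.137],0]

```text
time: 2.45
ee_pos: [0.3967, -0.1385, 0.2616]
tcp_rot: [-90.0, -0.0, 32.4]
wrist_force: [0.8, 0.3, -0.1]
opening: -0.0001
```

Request:
play_rows:
  moves:
    - [[0,-8,0],[0.026,-0.002,0.014],0]
    - [[0,-16,0],[0.053,-0.004,0.027],0]
    - [[0,-24,0],[0.079,-0.006,0.041],0]
    - [[0,-32,0],[0.106,-0.008,0.055],0]
    - [[0,-40,0],[0.132,-0.01,0.069],0]

```text
time: 2.95
ee_pos: [0.4724, -0.0101, 0.2715]
tcp_rot: [-90.0, -0.0, 72.4]
wrist_force: [0.6, 0.4, 0.5]
opening: 0.0002
```

Run:
```python
from h import *
o=get_obs();print(o["time"],o["q"].round(2),o["ee_pos"],o["tcp_rot"],o["opening"],o["wrist_force"])
c=camera("wrist");cv2.imwrite("pics/w1.png",c["img"][:,:,::-1])
print(proj(c,cw(0,-.091,.08)))
```

```text
2.95 [-1.22 -4.54  5.05 99.56 -0.   16.37] [ 0.47238138 -0.01008935  0.27149722] [-9.00241581e+01 -6.91179927e-03  7.24025544e+01] 0.00020445726917965568 [0.56808344 0.37556281 0.48158257]
[341.85251225 228.9155157 ]
```

View pics/w1.png

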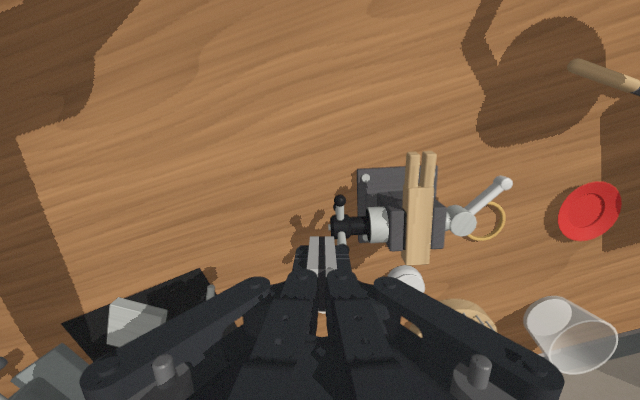

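Run:
```python
from h import *
c=camera("wrist");crop(c,"w1z.png",290,390,180,260,8)
for a in (-.6,-.4,-.2,0,.2,.4,.6,.8):
    print(a,end=' ')
    for k in range(4):
        b=a+k*np.pi/2
        P=cw(.042*np.sin(b),-.091,.08+.042*np.cos(b))
        print(((proj(c,P)-[290,180]+.5)*8-.5).round(0),end=';')
    print()
```

```text
-0.6 [404. 337.];[411. 654.];[387. 438.];[380. 149.];
-0.4 [408. 395.];[408. 653.];[384. 392.];[381. 139.];
-0.2 [411. 452.];[405. 641.];[382. 346.];[384. 139.];
0 [413. 507.];[402. 621.];[380. 302.];[387. 149.];
0.2 [414. 556.];[399. 593.];[379. 260.];[390. 170.];
0.4 [414. 596.];[396. 558.];[378. 223.];[394. 201.];
0.6 [414. 627.];[392. 519.];[378. 191.];[397. 242.];
0.8 [412. 646.];[389. 476.];[379. 165.];[401. 291.];
```

View pics/w1z.png

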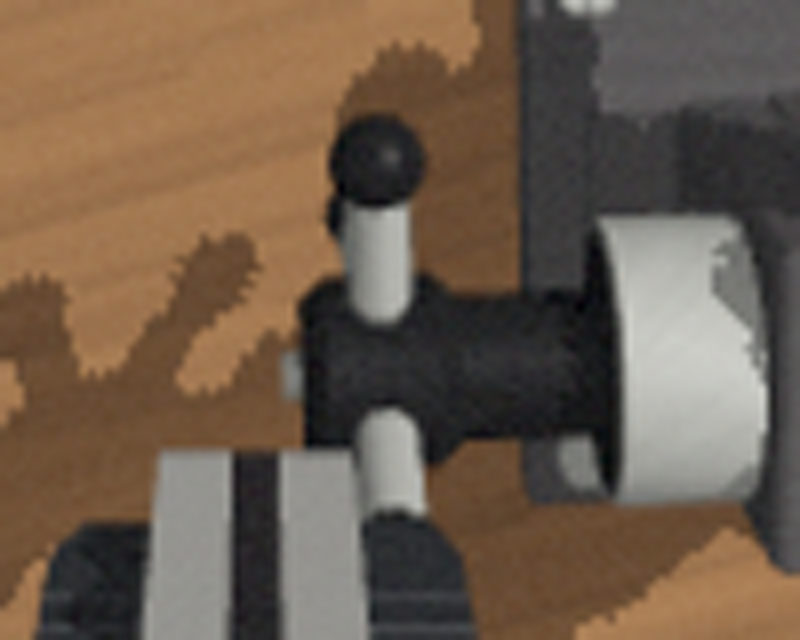

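Run:
```python
from h import *
o=get_obs();p0=o["ee_pos"];y0=o["tcp_rot"][2]
p1,h=levpose(.545,.062,.02,.14);print(p1,h+90)
print(rel(p0,y0,p1,119));
p2=p1.copy();p2[2]=.071
print(rel(p1,119,p2,119))
```

```text
[0.52135641 0.17816526 0.14      ] 119.0126873679164
([-0.0, -46.5, 0.0], [0.1931, 0.1309, 0.0103])
([0.0, 0.0, 0.0], [0.0, 0.069, -0.0])
```

Request:
play_rows:
  moves:
    - [[0,-8,0],[0.039,0.02,0.002],0]
    - [[0,-16,0],[0.077,0.045,0.004],0]
    - [[0,-24,0],[0.116,0.07,0.006],0]
    - [[0,-32,0],[0.155,0.1,0.008],0]
    - [[0,-40,0],[0.193,0.131,0.01],0]

```text
time: 3.55
ee_pos: [0.5225, 0.1763, 0.1396]
tcp_rot: [-90.1, 0.0, 112.3]
wrist_force: [0.1, -0.4, 0.2]
opening: 0.0001
```

Request:
play_rows:
  moves:
    - [[0,-6.5,0],[0,0.015,0],0]
    - [[0,-6.5,0],[0,0.03,0],0]
    - [[0,-6.5,0],[0,0.045,0],0]
    - [[0,-6.5,0],[0,0.06,0],0]
    - [[0,-6.5,0],[0,0.069,0],0]

```text
time: 4.05
ee_pos: [0.5221, 0.1744, 0.0702]
tcp_rot: [-90.0, -0.0, 118.3]
wrist_force: [0.0, 0.8, 0.3]
opening: 0.0002
```

Run:
```python
from h import *
o=get_obs();print(o["time"],o["q"].round(2),o["ee_pos"],o["tcp_rot"],o["wrist_force"])
c=camera("wrist");cv2.imwrite("pics/w2.png",c["img"][:,:,::-1])
p0=o["ee_pos"];y0=o["tcp_rot"][2]
for v,g in [(.545,.0),(.6,0),(.7,0),(.8,0),(.9,0),(1.0,0),(1.1,0),(1.2,0),(1.3,0)]:
    p,h=levpose(v,.062,g,.07);print(v,g,rel(p0,y0,p,h+90))
```

```text
4.05 [18.47  4.99 -7.73 77.3  -0.   -9.8 ] [0.52205062 0.17435923 0.0702124 ] [-8.99786721e+01 -1.71383331e-03  1.18266571e+02] [0.03657454 0.75444361 0.27560979]
0.545 0.0 ([0.0, -0.7, -0.0], [0.0039, 0.0002, -0.0212])
0.6 0 ([0.0, 2.4, -0.0], [0.0048, 0.0002, -0.0246])
0.7 0 ([-0.0, 8.1, -0.0], [0.0058, 0.0002, -0.0309])
0.8 0 ([0.0, 13.9, -0.0], [0.0062, 0.0002, -0.0373])
0.9 0 ([0.0, 19.6, -0.0], [0.0059, 0.0002, -0.0437])
1.0 0 ([0.0, 25.3, -0.0], [0.005, 0.0002, -0.0501])
1.1 0 ([0.0, 31.1, -0.0], [0.0035, 0.0002, -0.0563])
1.2 0 ([-0.0, 36.8, 0.0], [0.0014, 0.0002, -0.0623])
1.3 0 ([-0.0, 42.5, 0.0], [-0.0013, 0.0002, -0.0681])
```

View pics/w2.png

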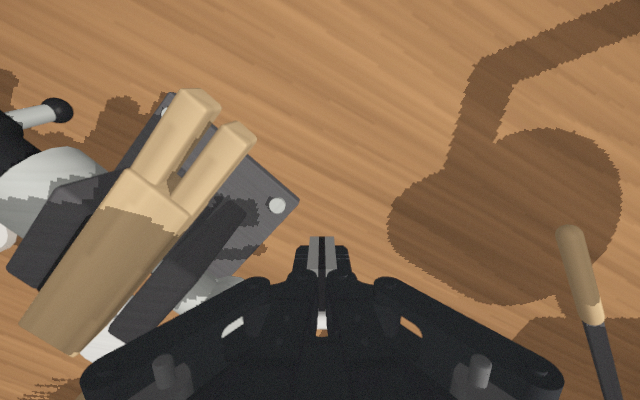

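Request:
play_rows:
  moves:
    - [[0,0,0],[0.002,0,-0.008],0]
    - [[0,0,0],[0.004,0,-0.016],0]
    - [[0,0,0],[0.004,0,-0.021],0]
    - [[0,2,0],[0.005,0,-0.024],0]
    - [[0,5,0],[0.005,0,-0.027],0]

```text
time: 4.6
ee_pos: [0.5439, 0.1927, 0.0719]
tcp_rot: [-90.0, 0.0, 113.3]
wrist_force: [-3.1, -1.0, 2.3]
opening: 0.0
```

Run:
```python
from h import *
o=get_obs();print(o["time"],o["ee_pos"],o["tcp_rot"],o["wrist_force"])
f=o["wrist_force"];print("clamp f",RM.T@f[:2])
p0=o["ee_pos"];y0=o["tcp_rot"][2]
for v,g in [(.6,0),(.7,0),(.8,0),(.9,0),(1.0,0),(1.1,0),(1.2,0),(1.3,0)]:
    p,h=levpose(v,.062,g,.07);print(v,g,rel(p0,y0,p,h+90))
```

```text
4.6 [0.54394182 0.19267947 0.07186867] [-8.99881488e+01  2.06263359e-02  1.13339111e+02] [-3.1156159  -1.02538717  2.32467809]
clamp f [-2.7688843  -1.75834041]
0.6 0 ([-0.0, -2.5, 0.0], [-0.0013, 0.0019, 0.0032])
0.7 0 ([-0.0, 3.2, 0.0], [0.0003, 0.0019, -0.003])
0.8 0 ([-0.0, 8.9, 0.0], [0.0012, 0.0019, -0.0093])
0.9 0 ([-0.0, 14.7, -0.0], [0.0015, 0.0019, -0.0157])
1.0 0 ([0.0, 20.4, -0.0], [0.0012, 0.0019, -0.0221])
1.1 0 ([-0.0, 26.1, 0.0], [0.0002, 0.0019, -0.0284])
1.2 0 ([-0.0, 31.9, 0.0], [-0.0014, 0.0019, -0.0346])
1.3 0 ([-0.0, 37.6, 0.0], [-0.0036, 0.0019, -0.0406])
```

Request:
play_rows:
  moves:
    - [[0,3,0],[0.0,0.002,-0.004],0]
    - [[0,7,0],[0.0005,0.004,-0.008],0]
    - [[0,11,0],[0.001,0.006,-0.012],0]
    - [[0,15,0],[0.001,0.006,-0.016],0]
    - [[0,19,0],[0.001,0.006,-0.02],0]

```text
time: 5.1
ee_pos: [0.5617, 0.2014, 0.0658]
tcp_rot: [-90.0, 0.0, 94.3]
wrist_force: [-4.4, -3.8, 2.8]
opening: 0.0005
```

```bash
cat > st.py <<'E'
from h import *
import sys
o=get_obs();print(round(o["time"],2),o["ee_pos"].round(4),"clamp",wc(o["ee_pos"]).round(4),o["tcp_rot"].round(1))
f=o["wrist_force"];print("clamp f",(RM.T@f[:2]).round(1),f[2].round(1),np.linalg.norm(f).round(1),"tq",o["torque"].round(2))
E
cat > lv.py <<'E'
from st import *
p0=o["ee_pos"];y0=o["tcp_rot"][2]
r=float(sys.argv[1])
for v in map(float,sys.argv[2:]):
    p,h=levpose(v,r,0,p0[2]);print(v,rel(p0,y0,p,h+90))
E
python3 lv.py .062 .9 1 1.1 1.2 1.3 1.35
```

```text
5.1 [0.5617 0.2014 0.0658] clamp [-0.0352  0.115   0.0658] [-90.    0.   94.3]
clamp f [-3.3 -4.8] 2.8 6.4 tq [-0.74  0.79  0.01]
0.9 ([0.0, -4.4, 0.0], [-0.0008, 0.0, 0.0041])
1.0 ([0.0, 1.3, 0.0], [0.0009, -0.0, -0.0021])
1.1 ([0.0, 7.0, 0.0], [0.0021, -0.0, -0.0084])
1.2 ([-0.0, 12.8, 0.0], [0.0026, -0.0, -0.0148])
1.3 ([0.0, 18.5, 0.0], [0.0025, -0.0, -0.0212])
1.35 ([-0.0, 21.4, 0.0], [0.0022, -0.0, -0.0243])
```

Request:
play_rows:
  moves:
    - [[0,4,0],[0.0,0,-0.004],0]
    - [[0,8,0],[0.0,0,-0.008],0]
    - [[0,11,0],[0.0,0,-0.012],0]
    - [[0,15,0],[0.0,0,-0.016],0]
    - [[0,18,0],[0.0,0,-0.02],0]

```text
time: 5.6
ee_pos: [0.5815, 0.2034, 0.0656]
tcp_rot: [-89.9, -0.0, 76.3]
wrist_force: [-4.6, -1.9, 1.0]
opening: 0.0001
```

```bash
python3 lv.py .062 1.2 1.25 1.3 1.35
python3 - <<'E'
from h import *
c=camera("top");crop(c,"t3.png",240,360,170,250,6)
E
```

```text
5.6 [0.5815 0.2034 0.0656] clamp [-0.0166  0.1218  0.0656] [-89.9  -0.   76.3]
clamp f [-4. -3.] 1.0 5.1 tq [-0.27  1.04 -0.06]
1.2 ([-0.0, -5.2, 0.0], [0.0004, 0.0, 0.0055])
1.25 ([-0.0, -2.3, 0.0], [0.0014, 0.0, 0.0024])
1.3 ([-0.0, 0.5, 0.0], [0.0023, -0.0, -0.0007])
1.35 ([-0.0, 3.4, -0.0], [0.0029, -0.0, -0.0038])
```

View pics/t3.png

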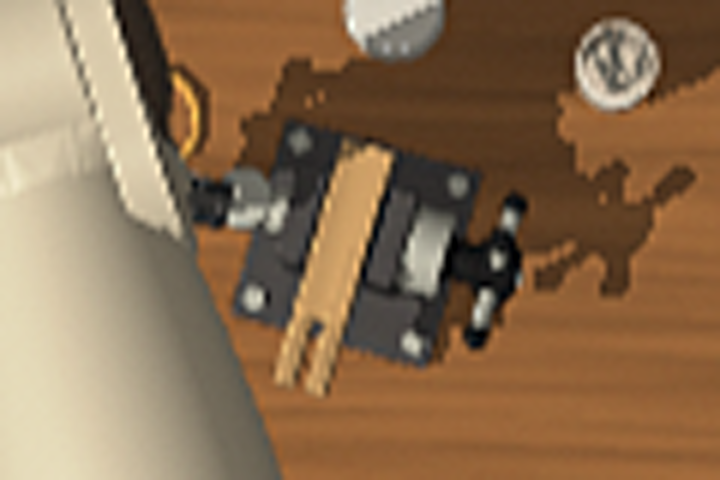

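```bash
cat > go.py <<'E'
from st import *
# args: sequences X Y Z (clamp mm) yaw ; relative from current measured each
p0=o["ee_pos"];y0=o["tcp_rot"][2]
a=list(map(float,sys.argv[1:]))
for i in range(0,len(a),4):
    print(a[i:i+4],rel(p0,y0,cw(*(np.array(a[i:i+3])/1000)),a[i+3]))
E
python3 go.py -46 122 66 75.8  -46 122 160 75.8 -30 20 165 75.8 -14 -88 150 75.8 -14 -88 104 75.8
```

```text
5.65 [0.582  0.2033 0.0656] clamp [-0.0161  0.1218  0.0656] [-90.   -0.   76.1]
clamp f [-3.3 -2.4] 1.8 4.5 tq [-0.18  0.69 -0.01]
[-46.0, 122.0, 66.0, 75.8] ([0.0, 0.3, 0.0], [0.0004, -0.0004, 0.0299])
[-46.0, 122.0, 160.0, 75.8] ([0.0, 0.3, 0.0], [0.0004, -0.0944, 0.0299])
[-30.0, 20.0, 165.0, 75.8] ([0.0, 0.3, 0.0], [-0.1017, -0.0994, 0.0145])
[-14.0, -88.0, 150.0, 75.8] ([0.0, 0.3, 0.0], [-0.2098, -0.0844, -0.0009])
[-14.0, -88.0, 104.0, 75.8] ([0.0, 0.3, 0.0], [-0.2098, -0.0384, -0.0009])
```

Request:
play_rows:
  moves:
    - [[0,0,0],[0,0,0.015],0]
    - [[0,0,0],[0,-0.002,0.03],0]
    - [[0,0,0],[0,-0.035,0.03],0]
    - [[0,0,0],[0,-0.07,0.03],0]
    - [[0,0,0],[-0.03,-0.095,0.025],0]

```text
time: 6.15
ee_pos: [0.551, 0.1819, 0.1627]
tcp_rot: [-90.1, -0.1, 76.7]
wrist_force: [-0.5, -0.6, -0.4]
opening: 0.0
```

```bash
python3 go.py -14 -88 150 75.8 -14 -88 104 75.8
python3 - <<'E'
from h import *
c=camera("top");crop(c,"t4.png",240,360,170,250,6)
c=camera("scene");crop(c,"s4.png",280,400,150,240,6)
E
```

```text
6.15 [0.551  0.1819 0.1627] clamp [-0.0409  0.0934  0.1627] [-90.1  -0.1  76.7]
clamp f [-0.3 -0.7] -0.4 0.8 tq [-0.02 -0.01  0.03]
[-14.0, -88.0, 150.0, 75.8] ([-0.0, 0.9, -0.0], [-0.1818, 0.0127, -0.0241])
[-14.0, -88.0, 104.0, 75.8] ([-0.0, 0.9, -0.0], [-0.1818, 0.0587, -0.0241])
```

View pics/s4.png

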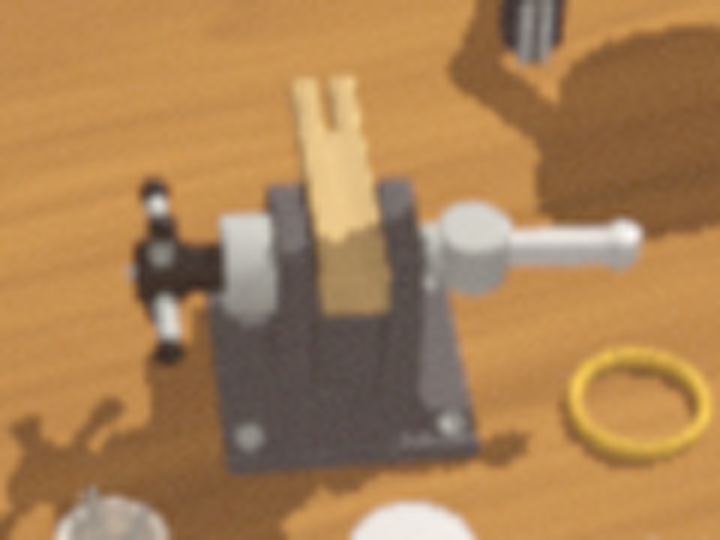

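The lever now points straight out, with its tip at scene-crop pixel (625,240). The nut hub has been drawn in to (160,265). Next I'll check the lever angle numerically and move over the nut.

Run:
```python
from h import *
s=camera("scene")
def zs(x,y,h): return wc(onz(s,280+(x+.5)/6-.5,150+(y+.5)/6-.5,h))
p=zs(625,240,.082);print(p,2.87-np.arctan2(p[1]-.062,p[0]))
print("nut hub spot",zs(152,270,.08), zs(169,350,.08))
```

```text
[0.00143212 0.13396827 0.082     ] 1.3191003645065735
nut hub spot [-0.00340051 -0.08829059  0.08      ] [ 0.04968669 -0.08470607  0.08      ]
```

Request:
play_rows:
  moves:
    - [[0,0,0],[-0.036,0,-0.004],0]
    - [[0,1,0],[-0.073,0,-0.008],0]
    - [[0,1,0],[-0.109,0,-0.012],0]
    - [[0,1,0],[-0.146,0,-0.018],0]
    - [[0,1,0],[-0.182,0,-0.024],0]

```text
time: 6.8
ee_pos: [0.5306, -0.0038, 0.1593]
tcp_rot: [-90.0, 0.0, 75.5]
wrist_force: [0.6, 0.4, 0.0]
opening: -0.0
```

```bash
python3 go.py -14 -88 104 75.8
python3 - <<'E'
from h import *
c=camera("top");crop(c,"t5.png",240,360,170,250,6)
c=camera("wrist");cv2.imwrite("pics/w5.png",c["img"][:,:,::-1])
print(proj(c,cw(0,-.084,.08)))
E
```

```text
6.8 [ 0.5306 -0.0038  0.1593] clamp [-0.0151 -0.0916  0.1593] [-90.    0.   75.5]
clamp f [0.5 0.5] 0.0 0.7 tq [-0.01 -0.05  0.02]
[-14.0, -88.0, 104.0, 75.8] ([-0.0, -0.3, -0.0], [0.0036, 0.0553, -0.0011])
[337.07631486 222.71291117]
```

View pics/w5.png

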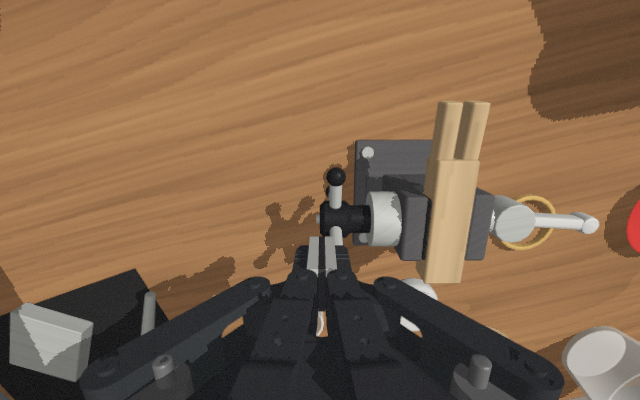

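View pics/t5.png

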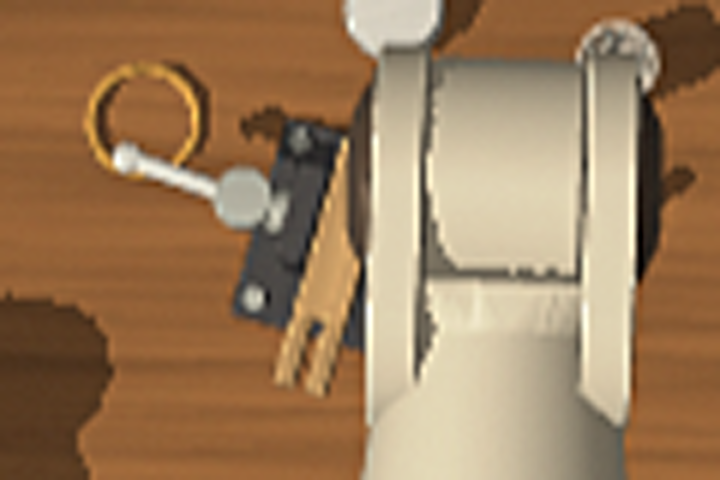

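Request:
play_rows:
  moves:
    - [[0,0,0],[0.002,0.012,0],0]
    - [[0,0,0],[0.0035,0.024,0],0]
    - [[0,0,0],[0.0035,0.036,0],0]
    - [[0,0,0],[0.0035,0.046,0],0]
    - [[0,0,0],[0.0035,0.055,0],0]

```text
time: 7.4
ee_pos: [0.5313, 0.0011, 0.1038]
tcp_rot: [-89.9, 0.0, 75.5]
wrist_force: [-0.1, 0.5, -0.5]
opening: 0.0002
```

```bash
python3 st.py
python3 - <<'E'
from h import *
c=camera("wrist");crop(c,"w6.png",260,420,140,260,5)
E
```

```text
7.4 [0.5313 0.0011 0.1038] clamp [-0.0156 -0.0867  0.1038] [-89.9   0.   75.5]
clamp f [-0.2  0.5] -0.5 0.7 tq [-0.01  0.03 -0.01]
```

View pics/w6.png

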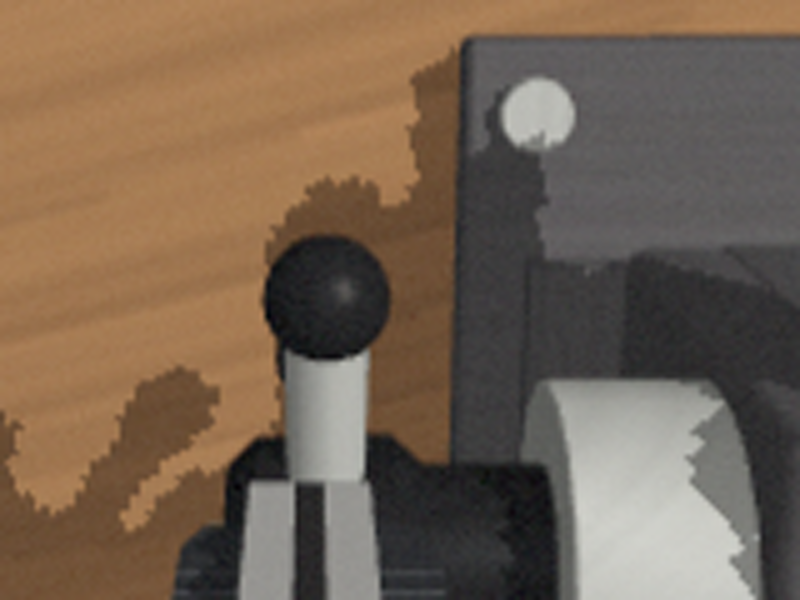

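Request:
play_rows:
  moves:
    - [[0,0,0],[0.002,0,-0.003],0]
    - [[0,0,0],[0.002,0,-0.006],0]
    - [[0,0,0],[0.002,0,-0.009],0]
    - [[0,0,0],[0.002,0.001,-0.012],0]
    - [[0,0,0],[0.002,0.002,-0.015],0]

```text
time: 7.95
ee_pos: [0.547, -0.0013, 0.1035]
tcp_rot: [-90.0, -0.0, 75.4]
wrist_force: [-1.5, 2.6, 0.9]
opening: -0.0002
```

```bash
python3 st.py
python3 - <<'E'
from h import *
c=camera("wrist");crop(c,"w7.png",260,420,140,260,5)
E
```

```text
7.95 [ 0.547  -0.0013  0.1035] clamp [ 0.0002 -0.0852  0.1035] [-90.   -0.   75.4]
clamp f [-2.1  2.2] 0.9 3.1 tq [ 0.44  0.34 -0.  ]
```

View pics/w7.png

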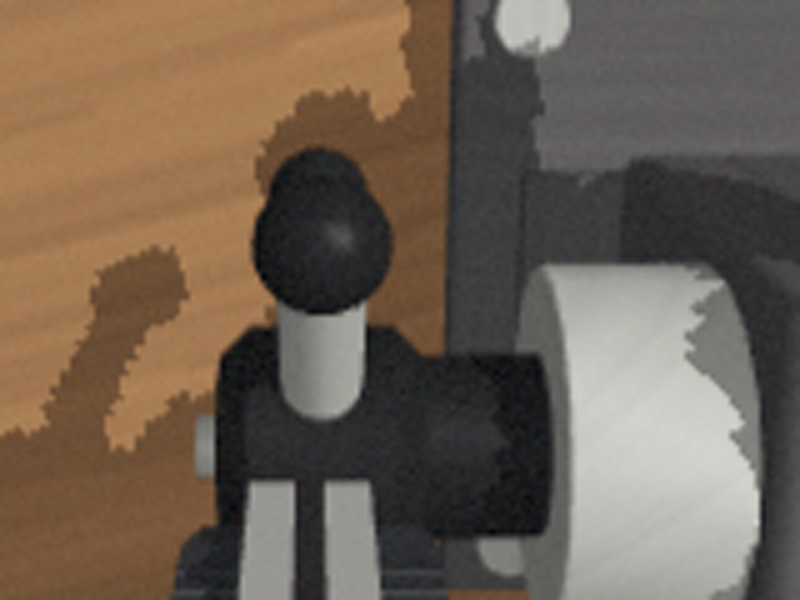

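Request:
play_rows:
  moves:
    - [[0,0,0],[0,0.001,-0.003],0]
    - [[0,0,0],[0,0.002,-0.006],0]
    - [[0,0,0],[0,0.003,-0.009],0]
    - [[0,0,0],[0,0.004,-0.012],0]
    - [[0,0,0],[0,0.004,-0.015],0]

```text
time: 8.5
ee_pos: [0.5614, -0.0054, 0.0991]
tcp_rot: [-90.0, 0.0, 75.4]
wrist_force: [-1.4, 0.2, 0.8]
opening: -0.0002
```

```bash
python3 st.py
python3 - <<'E'
from h import *
c=camera("wrist");crop(c,"w8.png",260,420,120,240,5)
# predicted ball pos
for a in (.8,.9,1.0,1.1,1.2):
    P=cw(.042*np.sin(a-np.pi/2),-.0835,.08+.042*np.cos(a-np.pi/2));print(a,((proj(c,P)-[260,120]+.5)*5).round(0))
E
```

```text
8.5 [ 0.5614 -0.0054  0.0991] clamp [ 0.0152 -0.0856  0.0991] [-90.    0.   75.4]
clamp f [-1.4 -0.1] 0.8 1.6 tq [ 0.06  0.37 -0.01]
0.8 [345. 306.]
0.9 [346. 344.]
1.0 [346. 384.]
1.1 [347. 427.]
1.2 [347. 470.]
```

View pics/w8.png

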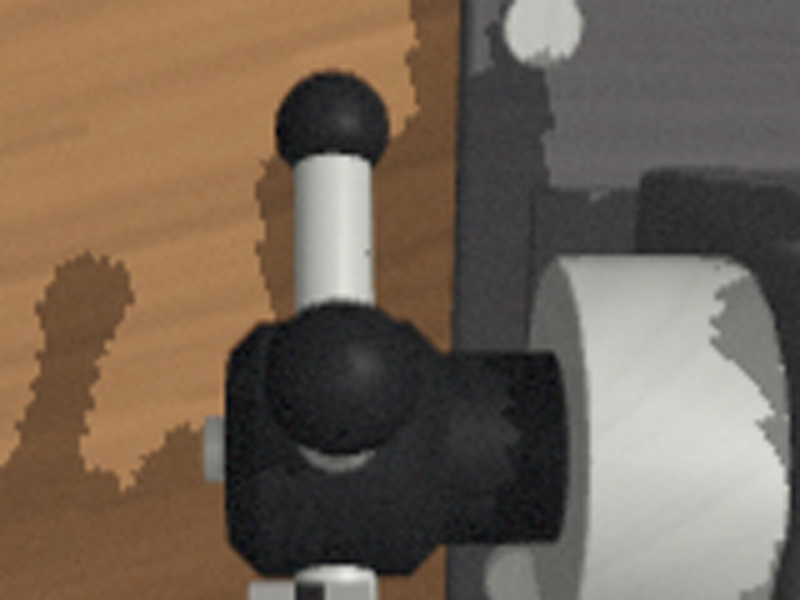

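Request:
play_rows:
  moves:
    - [[0,0,0],[0,0,-0.002],0]
    - [[0,0,0],[0,0.001,-0.004],0]
    - [[0,0,0],[0,0.002,-0.006],0]
    - [[0,0,0],[0,0.003,-0.008],0]
    - [[0,0,0],[0,0.003,-0.009],0]

```text
time: 9.05
ee_pos: [0.57, -0.0075, 0.0961]
tcp_rot: [-90.0, 0.0, 75.4]
wrist_force: [-2.8, 0.4, 0.9]
opening: -0.0001
```

```bash
cat > nut.py <<'E'
from st import *
c=camera("wrist");y=float(sys.argv[2]);u=proj(c,cw(0,y,.09));u0=max(0,int(u[0])-80);v0=max(0,int(u[1])-70);crop(c,sys.argv[1],u0,u0+160,v0,v0+120,5)
for a in map(float,sys.argv[3:]):
    P=cw(.042*np.sin(a),y,.08+.042*np.cos(a));print(a,((proj(c,P)-[u0,v0]+.5)*5).round(0))
E
python3 nut.py w9.png -.083 -.6 -.5 -.4 -.3 -.2
```

```text
9.05 [ 0.57   -0.0075  0.0961] clamp [ 0.024  -0.0855  0.0961] [-90.    0.   75.4]
clamp f [-2.8 -0.3] 0.9 3.0 tq [ 0.14  0.45 -0.01]
-0.6 [412. 200.]
-0.5 [413. 243.]
-0.4 [413. 288.]
-0.3 [414. 334.]
-0.2 [414. 380.]
```

View pics/w9.png

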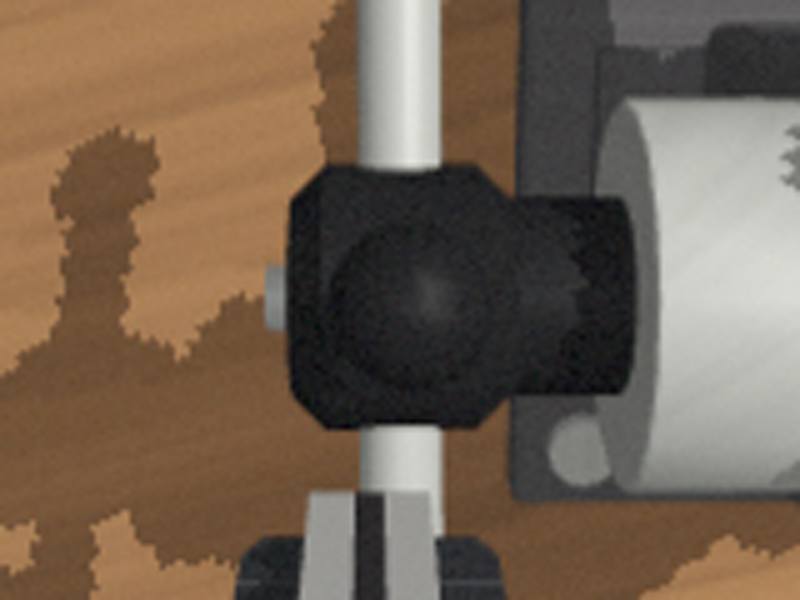

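Request:
play_rows:
  moves:
    - [[0,0,0],[0,-0.022,0],0]
    - [[0,0,0],[0,-0.046,0.0],0]
    - [[0,0,0],[0,-0.046,0.03],0]
    - [[0,0,0],[0,-0.046,0.063],0]
    - [[0,0,0],[0,-0.046,0.063],0]

```text
time: 9.6
ee_pos: [0.5068, 0.0089, 0.143]
tcp_rot: [-90.0, -0.0, 75.4]
wrist_force: [1.4, 0.0, -0.0]
opening: -0.0
```

Request:
play_rows:
  moves:
    - [[0,0,0],[0,0.012,0],0]
    - [[0,0,0],[0,0.024,0],0]
    - [[0,0,0],[0,0.036,0],0]
    - [[0,0,0],[0,0.036,-0.003],0]
    - [[0,0,0],[0,0.036,-0.006],0]

```text
time: 10.1
ee_pos: [0.5149, 0.0067, 0.1056]
tcp_rot: [-89.9, 0.0, 75.4]
wrist_force: [-0.6, -1.0, -0.3]
opening: -0.0002
```

```bash
python3 nut.py w10.png -.083 -.6 -.5 -.4 -.3 -.2
```

```text
10.1 [0.5149 0.0067 0.1056] clamp [-0.0329 -0.0853  0.1056] [-89.9   0.   75.4]
clamp f [-0.3 -1.1] -0.3 1.2 tq [-0.03  0.03  0.06]
-0.6 [411. 300.]
-0.5 [411. 339.]
-0.4 [412. 378.]
-0.3 [412. 417.]
-0.2 [412. 454.]
```

View pics/w10.png

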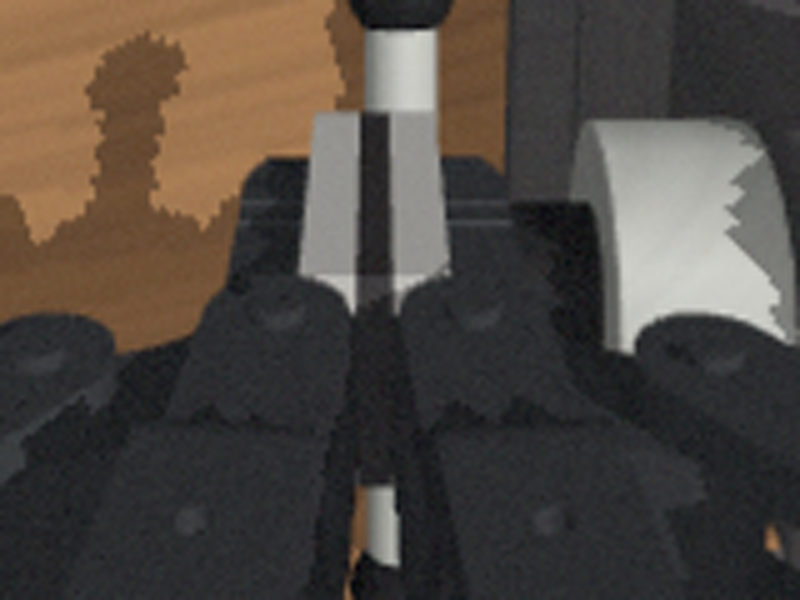

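Request:
play_rows:
  moves:
    - [[0,0,0],[0,0,-0.002],0]
    - [[0,0,0],[0,0,-0.004],0]
    - [[0,0,0],[0,0,-0.006],0]
    - [[0,0,0],[0,0,-0.008],0]
    - [[0,0,0],[0,0,-0.01],0]

```text
time: 10.65
ee_pos: [0.5246, 0.0044, 0.1065]
tcp_rot: [-90.0, -0.0, 75.4]
wrist_force: [-1.4, 0.5, 1.6]
opening: 0.0002
```

```bash
python3 st.py
```

```text
10.65 [0.5246 0.0044 0.1065] clamp [-0.0229 -0.0852  0.1065] [-90.   -0.   75.4]
clamp f [-1.5  0.2] 1.6 2.2 tq [0.15 0.22 0.02]
```

Request:
play_rows:
  moves:
    - [[0,0,0],[0,0,-0.002],0]
    - [[0,0,0],[0,0,-0.004],0]
    - [[0,0,0],[0,0,-0.006],0]
    - [[0,0,0],[0,0,-0.008],0]
    - [[0,0,0],[0,0,-0.01],0]

```text
time: 11.15
ee_pos: [0.5342, 0.0019, 0.1062]
tcp_rot: [-90.0, -0.0, 75.4]
wrist_force: [-1.7, 1.2, 1.6]
opening: 0.0002
```

```bash
python3 nut.py w11.png -.083 -.2 -.1 0 .1 .2 -1.57 -1.37 -1.17
```

```text
11.15 [0.5342 0.0019 0.1062] clamp [-0.013  -0.0852  0.1062] [-90.   -0.   75.4]
clamp f [-1.9  0.7] 1.6 2.6 tq [0.27 0.2  0.01]
-0.2 [412. 427.]
-0.1 [412. 465.]
0.0 [412. 499.]
0.1 [412. 531.]
0.2 [412. 560.]
-1.57 [404.  21.]
-1.37 [405.  46.]
-1.17 [407.  85.]
```

View pics/w11.png

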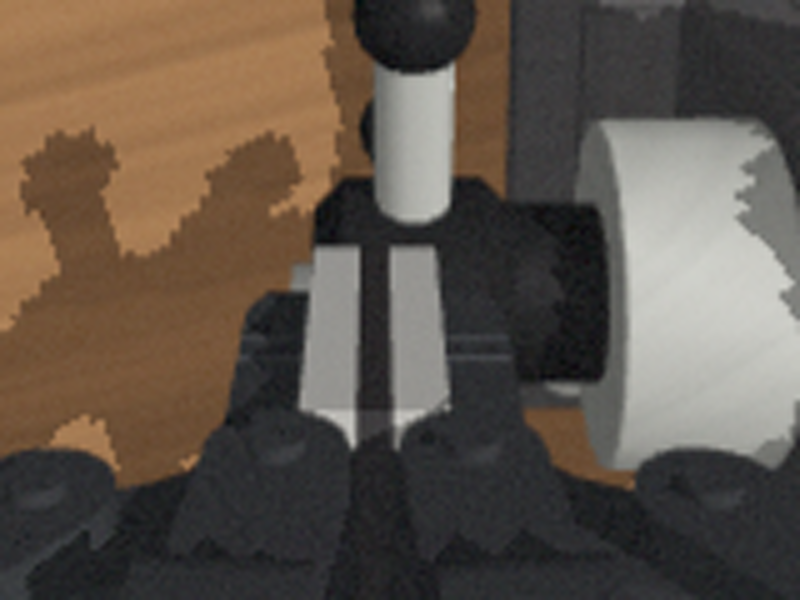

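Request:
play_rows:
  moves:
    - [[0,0,0],[0,0,-0.002],0]
    - [[0,0,0],[0,0,-0.004],0]
    - [[0,0,0],[0,0,-0.006],0]
    - [[0,0,0],[0,0,-0.008],0]
    - [[0,0,0],[0,0.001,-0.01],0]

```text
time: 11.7
ee_pos: [0.5439, -0.0007, 0.1053]
tcp_rot: [-90.0, 0.0, 75.4]
wrist_force: [-1.8, 1.3, -0.5]
opening: 0.0001
```

Request:
play_rows:
  moves:
    - [[0,0,0],[0,0.001,-0.002],0]
    - [[0,0,0],[0,0.002,-0.004],0]
    - [[0,0,0],[0,0.002,-0.006],0]
    - [[0,0,0],[0,0.003,-0.008],0]
    - [[0,0,0],[0,0.004,-0.01],0]

```text
time: 12.2
ee_pos: [0.5535, -0.0033, 0.1012]
tcp_rot: [-90.0, 0.0, 75.4]
wrist_force: [-1.9, 1.2, -0.1]
opening: -0.0001
```

```bash
python3 nut.py w12.png -.081 -1.1 -1 -.9 -.8 -.7 -.6
```

```text
12.2 [ 0.5535 -0.0033  0.1012] clamp [ 0.007  -0.0855  0.1012] [-90.    0.   75.4]
clamp f [-2.1  0.7] -0.1 2.2 tq [0.16 0.44 0.02]
-1.1 [409.  72.]
-1.0 [411.  99.]
-0.9 [412. 129.]
-0.8 [413. 163.]
-0.7 [414. 200.]
-0.6 [415. 239.]
```

View pics/w12.png

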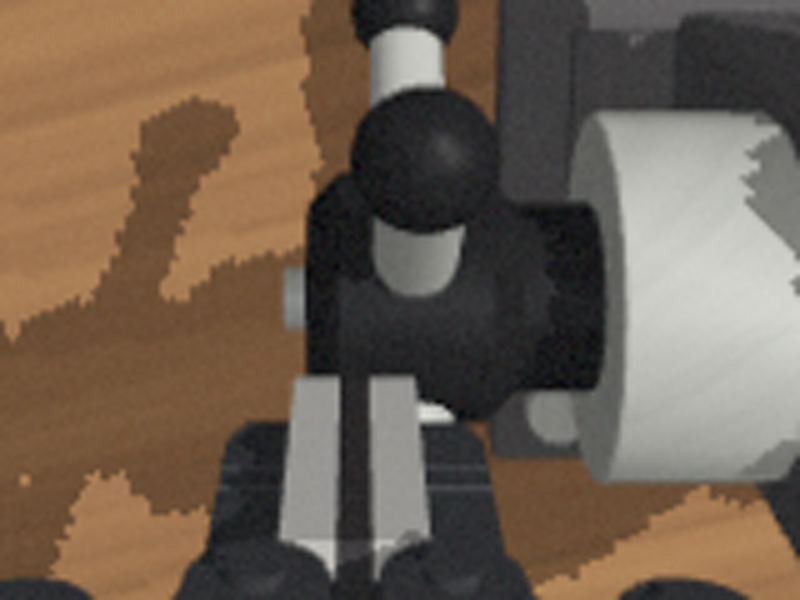

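Request:
play_rows:
  moves:
    - [[0,0,0],[0.002,0.001,-0.002],0]
    - [[0,0,0],[0.004,0.002,-0.005],0]
    - [[0,0,0],[0.004,0.002,-0.007],0]
    - [[0,0,0],[0.004,0.003,-0.009],0]
    - [[0,0,0],[0.004,0.003,-0.011],0]

```text
time: 12.75
ee_pos: [0.5653, -0.002, 0.0982]
tcp_rot: [-90.0, -0.0, 75.4]
wrist_force: [-1.4, -0.1, -0.4]
opening: 0.0
```

Request:
play_rows:
  moves:
    - [[0,0,0],[0,0.001,-0.001],0]
    - [[0,0,0],[0,0.002,-0.003],0]
    - [[0,0,0],[0,0.003,-0.004],0]
    - [[0,0,0],[0,0.003,-0.006],0]
    - [[0,0,0],[0,0.003,-0.007],0]

```text
time: 13.25
ee_pos: [0.572, -0.0039, 0.0953]
tcp_rot: [-90.0, 0.0, 75.4]
wrist_force: [-1.7, -0.3, 1.0]
opening: -0.0002
```

```bash
python3 nut.py w13.png -.08 -.6 -.5 -.4 -.3 -.2
```

```text
13.25 [ 0.572  -0.0039  0.0953] clamp [ 0.0251 -0.0816  0.0953] [-90.    0.   75.4]
clamp f [-1.6 -0.8] 1.0 2.0 tq [ 0.03  0.33 -0.01]
-0.6 [412. 195.]
-0.5 [413. 239.]
-0.4 [413. 284.]
-0.3 [413. 330.]
-0.2 [414. 376.]
```

View pics/w13.png

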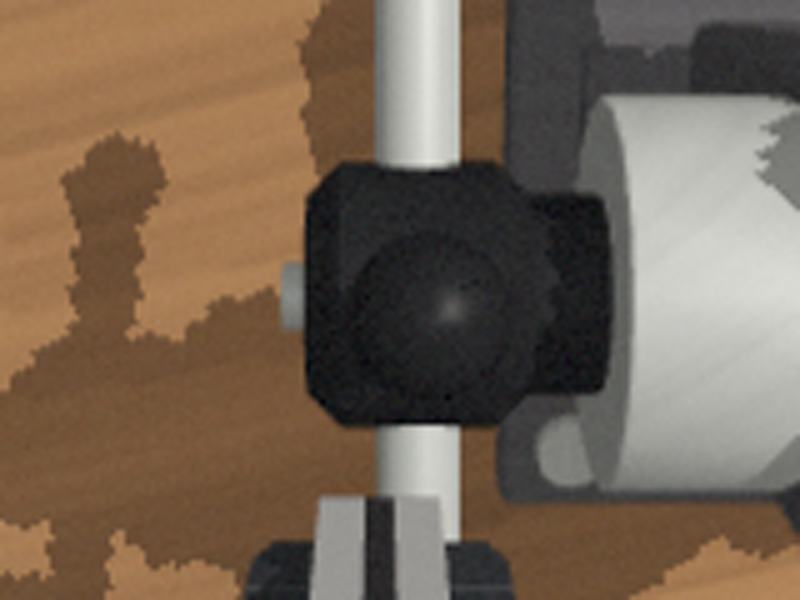

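Request:
play_rows:
  moves:
    - [[0,0,0],[0,-0.022,0],0]
    - [[0,0,0],[0,-0.046,0.0],0]
    - [[0,0,0],[0,-0.046,0.03],0]
    - [[0,0,0],[0,-0.046,0.063],0]
    - [[0,0,0],[0,-0.046,0.064],0]

```text
time: 13.8
ee_pos: [0.5079, 0.0128, 0.142]
tcp_rot: [-90.0, -0.0, 75.5]
wrist_force: [1.3, 0.1, 1.1]
opening: -0.0
```

Request:
play_rows:
  moves:
    - [[0,0,0],[0,0.012,0],0]
    - [[0,0,0],[0,0.024,0],0]
    - [[0,0,0],[0.002,0.036,0],0]
    - [[0,0,0],[0.002,0.036,-0.003],0]
    - [[0,0,0],[0.002,0.036,-0.006],0]

```text
time: 14.3
ee_pos: [0.5164, 0.0126, 0.1045]
tcp_rot: [-89.9, 0.0, 75.4]
wrist_force: [0.6, 0.3, -0.4]
opening: 0.0001
```

```bash
python3 st.py
```

```text
14.3 [0.5164 0.0126 0.1045] clamp [-0.0329 -0.0792  0.1045] [-89.9   0.   75.4]
clamp f [0.5 0.4] -0.4 0.8 tq [-0.   -0.05 -0.03]
```

Request:
play_rows:
  moves:
    - [[0,0,0],[0,0,-0.002],0]
    - [[0,0,0],[0,0,-0.004],0]
    - [[0,0,0],[0,0,-0.006],0]
    - [[0,0,0],[0,0,-0.008],0]
    - [[0,0,0],[0,0,-0.01],0]

```text
time: 14.8
ee_pos: [0.5261, 0.0102, 0.1055]
tcp_rot: [-90.0, -0.0, 75.4]
wrist_force: [-1.0, 1.3, 1.0]
opening: 0.0005
```

```bash
python3 nut.py w14.png -.078 -.4 -.3 -.2 -.1 0
```

```text
14.8 [0.5261 0.0102 0.1055] clamp [-0.0228 -0.0792  0.1055] [-90.   -0.   75.4]
clamp f [-1.3  1. ] 1.0 1.9 tq [0.16 0.25 0.05]
-0.4 [407. 364.]
-0.3 [407. 403.]
-0.2 [407. 441.]
-0.1 [407. 477.]
0.0 [407. 511.]
```

View pics/w14.png

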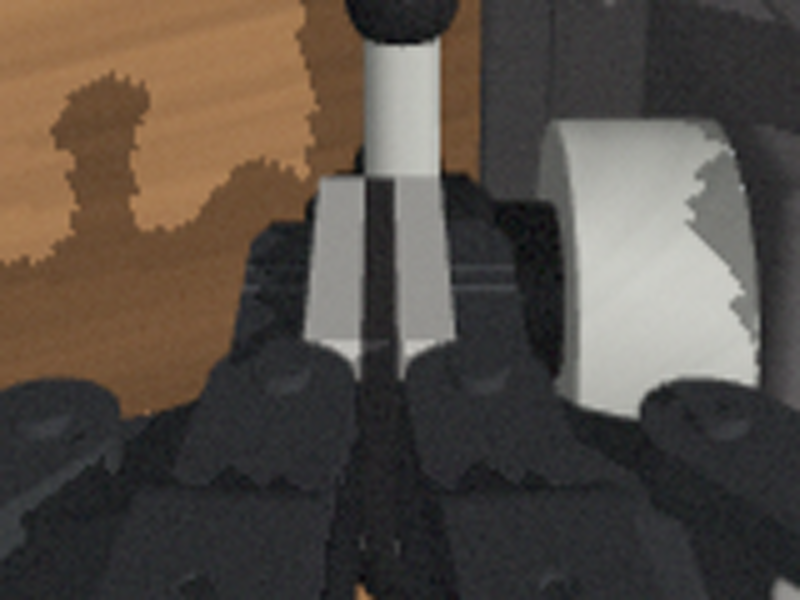

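Request:
play_rows:
  moves:
    - [[0,0,0],[0,0,-0.002],0]
    - [[0,0,0],[0,0,-0.004],0]
    - [[0,0,0],[0,0,-0.006],0]
    - [[0,0,0],[0,0,-0.008],0]
    - [[0,0,0],[0,0,-0.01],0]

```text
time: 15.35
ee_pos: [0.5357, 0.0077, 0.1052]
tcp_rot: [-90.0, -0.0, 75.4]
wrist_force: [-0.4, 0.4, 1.2]
opening: 0.0003
```

```bash
python3 st.py
```

```text
15.35 [0.5357 0.0077 0.1052] clamp [-0.0129 -0.0792  0.1052] [-90.   -0.   75.4]
clamp f [-0.5  0.3] 1.2 1.3 tq [ 0.29  0.24 -0.05]
```

Request:
play_rows:
  moves:
    - [[0,0,0],[0,0,-0.0015],0]
    - [[0,0,0],[0,0,-0.003],0]
    - [[0,0,0],[0,0,-0.0045],0]
    - [[0,0,0],[0,0,-0.006],0]
    - [[0,0,0],[0,0,-0.0075],0]

```text
time: 15.85
ee_pos: [0.5426, 0.0058, 0.1051]
tcp_rot: [-90.0, 0.0, 75.4]
wrist_force: [-4.0, 1.8, -0.0]
opening: -0.0001
```

```bash
python3 nut.py w15.png -.078 -1.57 -1.47 -1.37 -1.27 -1.17 -1.07 -.97
```

```text
15.85 [0.5426 0.0058 0.1051] clamp [-0.0058 -0.0794  0.1051] [-90.    0.   75.4]
clamp f [-4.3  0.7] -0.0 4.4 tq [0.43 0.75 0.03]
-1.57 [403.  19.]
-1.47 [403.  28.]
-1.37 [404.  41.]
-1.27 [404.  58.]
-1.17 [405.  79.]
-1.07 [406. 104.]
-0.97 [406. 132.]
```

View pics/w15.png

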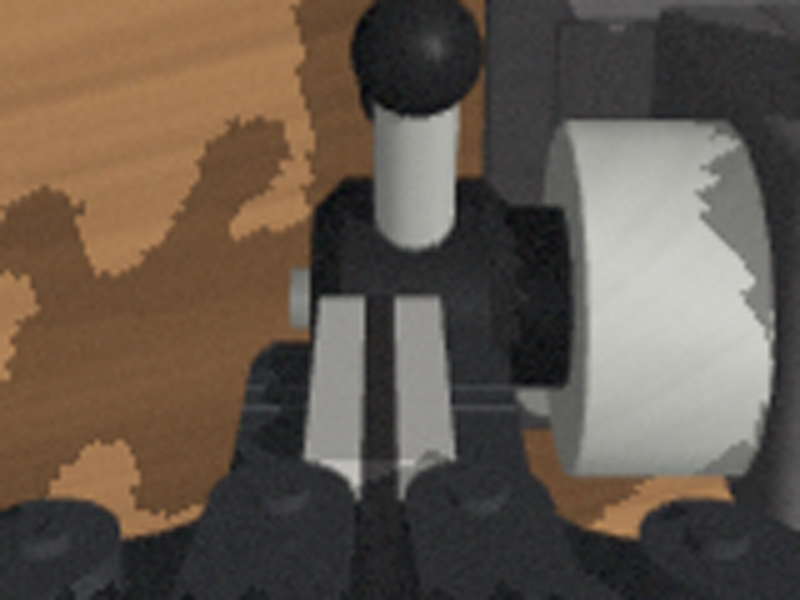

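Request:
play_rows:
  moves:
    - [[0,0,0],[0,0,-0.0005],0]
    - [[0,0,0],[0,0,-0.001],0]
    - [[0,0,0],[0,0,-0.0015],0]
    - [[0,0,0],[0,0,-0.002],0]
    - [[0,0,0],[0,0,-0.002],0]

```text
time: 16.4
ee_pos: [0.5447, 0.0052, 0.1052]
tcp_rot: [-90.0, 0.0, 75.4]
wrist_force: [-4.6, 1.5, -0.3]
opening: -0.0001
```

```bash
python3 nut.py w16.png -.078 -1.37 -1.27 -1.17 -1.07 -.97; python3 st.py;python3 st.py
```

```text
16.4 [0.5447 0.0052 0.1052] clamp [-0.0037 -0.0794  0.1052] [-90.    0.   75.4]
clamp f [-4.8  0.3] -0.3 4.8 tq [ 0.22  0.92 -0.  ]
-1.37 [404.  38.]
-1.27 [405.  55.]
-1.17 [405.  76.]
-1.07 [406. 100.]
-0.97 [406. 128.]
16.45 [0.5447 0.0052 0.1052] clamp [-0.0036 -0.0794  0.1052] [-90.    0.   75.4]
clamp f [-4.3 -0.1] -0.9 4.4 tq [0.26 0.93 0.01]
16.45 [0.5447 0.0052 0.1052] clamp [-0.0036 -0.0794  0.1052] [-90.    0.   75.4]
clamp f [-4.3 -0.1] -0.9 4.4 tq [0.26 0.93 0.01]
```

View pics/w16.png

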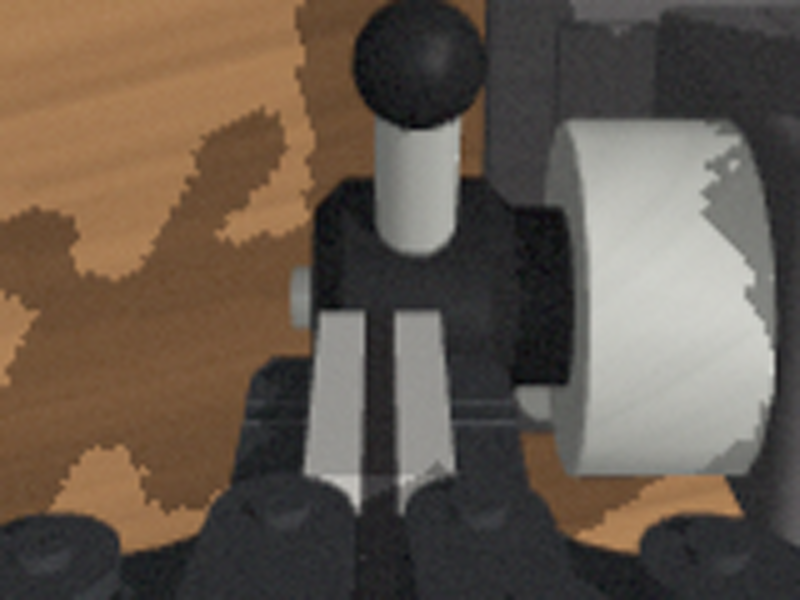

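Request:
play_rows:
  moves:
    - [[0,0,0],[0,0,-0.0005],0]
    - [[0,0,0],[0,0,-0.001],0]
    - [[0,0,0],[0,0,-0.0015],0]
    - [[0,0,0],[0,0,-0.002],0]
    - [[0,0,0],[0,0,-0.0025],0]

```text
time: 16.95
ee_pos: [0.5469, 0.0046, 0.1052]
tcp_rot: [-90.0, 0.0, 75.4]
wrist_force: [-6.4, 1.4, 0.3]
opening: 0.0
```

```bash
python3 nut.py w17.png -.078 -1.37 -1.27 -1.17 -1.07 -.97
```

```text
16.95 [0.5469 0.0046 0.1052] clamp [-0.0014 -0.0794  0.1052] [-90.    0.   75.4]
clamp f [-6.5 -0.2] 0.3 6.6 tq [0.28 1.18 0.06]
-1.37 [404.  35.]
-1.27 [405.  51.]
-1.17 [405.  71.]
-1.07 [406.  96.]
-0.97 [406. 123.]
```

View pics/w17.png

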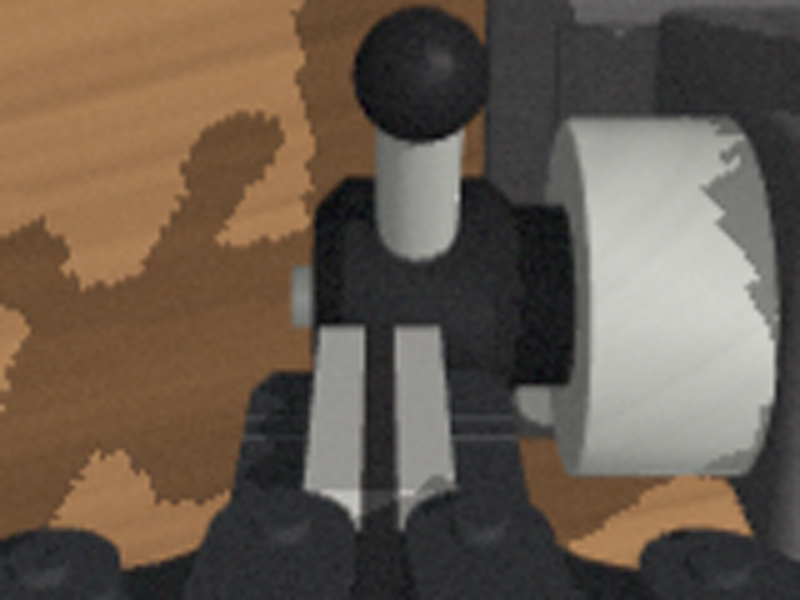

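Request:
play_rows:
  moves:
    - [[0,0,0],[0,0,0.005],0]
    - [[0,0,0],[0,-0.02,0.005],0]
    - [[0,0,0],[0,-0.042,0.005],0]
    - [[0,0,0],[0,-0.042,-0.02],0]
    - [[0,0,0],[0,-0.042,-0.046],0]

```text
time: 17.5
ee_pos: [0.5934, -0.0071, 0.1495]
tcp_rot: [-90.3, -0.0, 75.4]
wrist_force: [0.4, -0.3, -0.2]
opening: 0.0001
```

Request:
play_rows:
  moves:
    - [[0,0,0],[0,0,0],0]
    - [[0,0,0],[0,0.012,0],0]
    - [[0,0,0],[0,0.024,0],0]
    - [[0,0,0],[0,0.036,0],0]
    - [[0,0,0],[0,0.042,0],0]

```text
time: 18.0
ee_pos: [0.5905, -0.0068, 0.1033]
tcp_rot: [-89.9, 0.0, 75.4]
wrist_force: [0.1, 0.1, -0.0]
opening: -0.0001
```

```bash
python3 nut.py w18.png -.078 .2 .3 .4 .5 -1.37 -1.27 -1.17 -1.07 -.97;cat > x.py <<'E'
from h import *
c=camera("wrist");cv2.imwrite("pics/w18f.png",c["img"][:,:,::-1])
E
python3 x.py
```

```text
18.0 [ 0.5905 -0.0068  0.1033] clamp [ 0.0438 -0.0798  0.1033] [-89.9   0.   75.4]
clamp f [0.  0.1] -0.0 0.1 tq [ 0.07  0.02 -0.  ]
0.2 [409. 503.]
0.3 [408. 539.]
0.4 [408. 572.]
0.5 [408. 601.]
-1.37 [402. -23.]
-1.27 [403. -15.]
-1.17 [404.  -2.]
-1.07 [404.  15.]
-0.97 [405.  37.]
```

View pics/w18f.png

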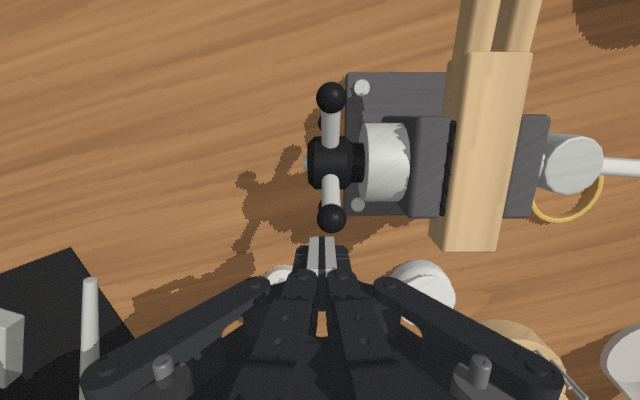

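```bash
cat > x.py <<'E'
from h import *
c=camera("wrist")
for a in np.arange(.1,.65,.05):
    f=lambda a:proj(c,cw(.042*np.sin(a),-.079,.08+.042*np.cos(a))).round(1)
    print(round(a,2),f(a),f(a-np.pi/2))
E
python3 x.py
```

```text
0.1 [326.1 193.4] [324.9  95.9]
0.15 [326.1 197.4] [325.   96.1]
0.2 [326.1 201.3] [325.   96.6]
0.25 [326.1 205. ] [325.1  97.3]
0.3 [326.1 208.6] [325.1  98.2]
0.35 [326.1 211.9] [325.2  99.3]
0.4 [326.1 215.1] [325.2 100.7]
0.45 [326.  218.1] [325.3 102.2]
0.5 [326.  220.8] [325.3 104.1]
0.55 [326.  223.4] [325.4 106.1]
0.6 [326.  225.7] [325.4 108.4]
```

Request:
play_rows:
  moves:
    - [[0,0,0],[0,0,0.004],0]
    - [[0,0,0],[0,0,0.008],0]
    - [[0,0,0],[0,0,0.011],0]
    - [[0,0,0],[0,0,0.013],0]
    - [[0,0,0],[0,0,0.015],0]

```text
time: 18.65
ee_pos: [0.5787, -0.0034, 0.1071]
tcp_rot: [-90.3, -0.0, 75.4]
wrist_force: [3.8, -1.0, 3.6]
opening: -0.0003
```

```bash
python3 st.py
cat >> x.py <<'E'
cv2.imwrite("pics/w19f.png",c["img"][:,:,::-1])
E
python3 x.py
```

```text
18.65 [ 0.5787 -0.0034  0.1071] clamp [ 0.0314 -0.0794  0.1071] [-90.3  -0.   75.4]
clamp f [ 4. -0.] 3.6 5.4 tq [-0.15 -0.91  0.01]
0.1 [325.3 216.1] [324.2 118.8]
0.15 [325.3 219.8] [324.2 119.4]
0.2 [325.3 223.3] [324.2 120.1]
0.25 [325.3 226.7] [324.3 121.1]
0.3 [325.3 229.9] [324.3 122.3]
0.35 [325.3 232.9] [324.4 123.6]
0.4 [325.3 235.7] [324.4 125.2]
0.45 [325.3 238.3] [324.5 127.1]
0.5 [325.2 240.7] [324.5 129.1]
0.55 [325.2 242.9] [324.6 131.4]
0.6 [325.2 244.9] [324.6 133.8]
```

View pics/w19f.png

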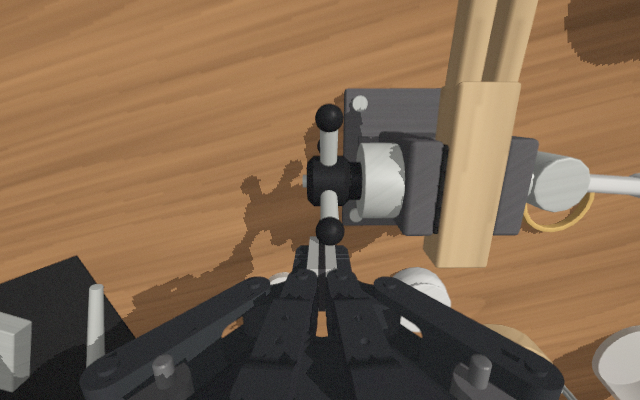

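Request:
play_rows:
  moves:
    - [[0,0,0],[0,0,0.001],0]
    - [[0,0,0],[0,0,0.002],0]
    - [[0,0,0],[0,0,0.003],0]
    - [[0,0,0],[0,0,0.0035],0]
    - [[0,0,0],[0,0,0.0035],0]

```text
time: 19.2
ee_pos: [0.5734, -0.0022, 0.105]
tcp_rot: [-89.9, 0.0, 75.4]
wrist_force: [0.9, 0.3, 0.6]
opening: -0.0001
```

```bash
python3 st.py
```

```text
19.2 [ 0.5734 -0.0022  0.105 ] clamp [ 0.026  -0.0796  0.105 ] [-89.9   0.   75.4]
clamp f [0.8 0.6] 0.6 1.2 tq [-0.04 -0.26  0.01]
```

```bash
python3 go.py 26 -80 160 75.8 -45 132 160 75.8 -45 132 66 75.8
```

```text
19.2 [ 0.5734 -0.0022  0.105 ] clamp [ 0.026  -0.0796  0.105 ] [-89.9   0.   75.4]
clamp f [0.8 0.6] 0.6 1.2 tq [-0.04 -0.26  0.01]
[26.0, -80.0, 160.0, 75.8] ([0.0, -0.4, 0.0], [-0.0004, -0.055, 0.0])
[-45.0, 132.0, 160.0, 75.8] ([0.0, -0.4, 0.0], [0.2111, -0.055, 0.0724])
[-45.0, 132.0, 66.0, 75.8] ([0.0, -0.4, 0.0], [0.2111, 0.039, 0.0724])
```

Request:
play_rows:
  moves:
    - [[0,0,0],[0,-0.005,-0.005],0]
    - [[0,0,0],[0,-0.035,-0.005],0]
    - [[0,0,0],[0,-0.06,-0.005],0]
    - [[0,0,0],[0.03,-0.06,0.01],0]
    - [[0,0,0],[0.075,-0.06,0.025],0]

```text
time: 19.7
ee_pos: [0.5688, 0.0758, 0.1663]
tcp_rot: [-90.0, -0.0, 75.2]
wrist_force: [0.9, 0.5, -0.9]
opening: -0.0002
```

Request:
play_rows:
  moves:
    - [[0,0,0],[0.045,0,0.015],0]
    - [[0,0,0],[0.09,0,0.03],0]
    - [[0,0,0],[0.136,0,0.047],0]
    - [[0,0,0],[0.136,0,0.047],0]
    - [[0,0,0],[0.136,0.02,0.047],0]

```text
time: 20.2
ee_pos: [0.5579, 0.2219, 0.1472]
tcp_rot: [-90.1, -0.1, 75.6]
wrist_force: [0.1, 0.1, 0.5]
opening: 0.0
```

```bash
python3 go.py -45 132 66 75.8
python3 - <<'E'
from h import *
c=camera("top");crop(c,"t20.png",240,360,170,250,6)
c=camera("wrist");cv2.imwrite("pics/w20.png",c["img"][:,:,::-1])
c=camera("scene");crop(c,"s20.png",280,400,150,240,6)
E
```

```text
20.2 [0.5579 0.2219 0.1472] clamp [-0.044   0.1339  0.1472] [-90.1  -0.1  75.6]
clamp f [0.1 0.1] 0.5 0.5 tq [-0.03  0.01  0.05]
[-45.0, 132.0, 66.0, 75.8] ([0.0, -0.2, 0.0], [-0.0019, 0.0812, 0.001])
```

View pics/s20.png

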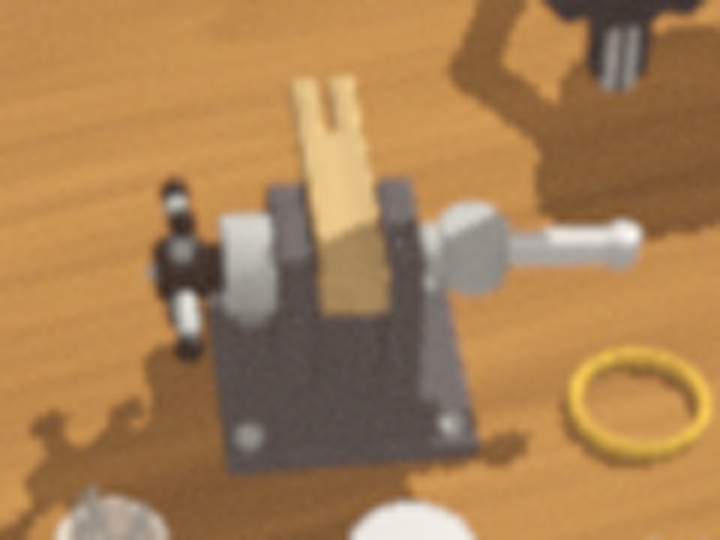

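View pics/w20.png

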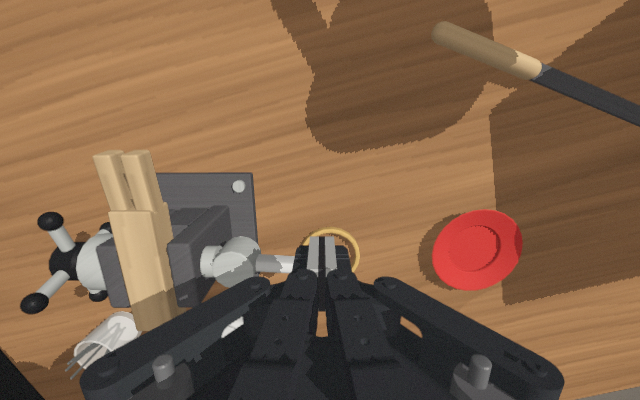

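Request:
play_rows:
  moves:
    - [[0,0,0],[0,0.02,0],0]
    - [[0,0,0],[-0.002,0.04,0],0]
    - [[0,0,0],[-0.002,0.06,0],0]
    - [[0,0,0],[-0.002,0.081,0],0]
    - [[0,0,0],[-0.002,0.081,0],0]

```text
time: 20.85
ee_pos: [0.5556, 0.2169, 0.0622]
tcp_rot: [-89.8, 0.1, 75.4]
wrist_force: [-0.4, -0.2, 0.3]
opening: 0.0002
```

```bash
sed -i 's/levpose(v,r,0,p0\[2\])/levpose(v,r,0,.066,.014)/' lv.py; python3 lv.py .07 1.2 1.3 1.4 1.5
```

```text
20.85 [0.5556 0.2169 0.0622] clamp [-0.045   0.1285  0.0622] [-89.8   0.1  75.4]
clamp f [-0.4 -0.3] 0.3 0.6 tq [ 0.01 -0.02  0.03]
1.2 ([-0.0, -6.1, 0.0], [0.0014, -0.0038, -0.0191])
1.3 ([-0.0, -0.4, 0.0], [0.0037, -0.0038, -0.026])
1.4 ([-0.0, 5.3, 0.0], [0.0053, -0.0038, -0.0331])
1.5 ([0.0, 11.1, 0.0], [0.0062, -0.0038, -0.0402])
```

Request:
play_rows:
  moves:
    - [[0,0,0],[0.001,-0.001,-0.006],0]
    - [[0,0,0],[0.002,-0.001,-0.012],0]
    - [[0,0,0],[0.003,-0.001,-0.018],0]
    - [[0,0,0],[0.004,-0.001,-0.023],0]
    - [[0,0,0],[0.004,-0.001,-0.026],0]

```text
time: 21.35
ee_pos: [0.5837, 0.2154, 0.0656]
tcp_rot: [-90.0, -0.0, 75.4]
wrist_force: [0.0, -0.6, 0.0]
opening: -0.0004
```

```bash
python3 lv.py .07  1.3 1.35 1.4 1.5
```

```text
21.35 [0.5837 0.2154 0.0656] clamp [-0.0174  0.134   0.0656] [-90.   -0.   75.4]
clamp f [ 0.2 -0.6] 0.0 0.6 tq [0.   0.01 0.02]
1.3 ([-0.0, -0.3, 0.0], [-0.002, -0.0004, 0.0015])
1.35 ([0.0, 2.5, 0.0], [-0.0011, -0.0004, -0.002])
1.4 ([-0.0, 5.4, 0.0], [-0.0004, -0.0004, -0.0055])
1.5 ([0.0, 11.1, 0.0], [0.0005, -0.0004, -0.0127])
```

Request:
play_rows:
  moves:
    - [[0,1,0],[-0.001,0.001,-0.001],0]
    - [[0,2,0],[-0.001,0.001,-0.002],0]
    - [[0,3,0],[-0.001,0.001,-0.003],0]
    - [[0,4,0],[-0.001,0.001,-0.004],0]
    - [[0,5,0],[-0.001,0.001,-0.0055],0]

```text
time: 21.85
ee_pos: [0.5874, 0.2139, 0.0643]
tcp_rot: [-89.9, -0.1, 70.4]
wrist_force: [-3.4, 5.7, 1.6]
opening: 0.0001
```

```bash
python3 lv.py .07  1.4 1.45 1.5 1.55 1.6
```

```text
21.85 [0.5874 0.2139 0.0643] clamp [-0.0135  0.1334  0.0643] [-89.9  -0.1  70.4]
clamp f [-4.7  4.7] 1.6 6.8 tq [1.06 0.65 0.06]
1.4 ([0.0, 0.4, 0.0], [0.0003, -0.0017, -0.0016])
1.45 ([0.0, 3.2, -0.0], [0.0012, -0.0017, -0.0051])
1.5 ([0.0, 6.1, -0.0], [0.0018, -0.0017, -0.0087])
1.55 ([0.0, 9.0, -0.0], [0.0023, -0.0017, -0.0123])
1.6 ([0.0, 11.8, -0.0], [0.0026, -0.0017, -0.0159])
```

```bash
cat > rp.py <<'E'
from st import *
# rotate current pose about pivot by -d rad, with extra radial shift (mm) and pre-push (mm)
dr=float(sys.argv[1])/1000
p0=o["ee_pos"];y0=o["tcp_rot"][2];piv=cw(0,.062,0);dz=float(sys.argv[2])/1000
r=p0[:2]-piv[:2];print("r",np.linalg.norm(r), "lever est", 2.87-(np.arctan2(*(wc(p0)[:2]-[0,.062])[::-1])-np.arcsin(.019/np.linalg.norm(r))))
m=-rot(y0).apply([0,0,1])[:2];u=rot(y0).apply([1,0,0])[:2]
fw=o["wrist_force"][:2];print("normal",-(fw@m),"along",fw@u)
r=r+u*dr
for d in map(float,sys.argv[3:]):
    q=R.from_euler('z',-d).apply(np.append(r,0))[:2]+piv[:2]
    print(d,rel(p0,y0,np.append(q,p0[2]+dz),y0-np.degrees(d)))
E
python3 rp.py 1 0 .05 .1 .15 .2 .25
```

```text
21.85 [0.5874 0.2139 0.0643] clamp [-0.0135  0.1334  0.0643] [-89.9  -0.1  70.4]
clamp f [-4.7  4.7] 1.6 6.8 tq [1.06 0.65 0.06]
r 0.07264023171128252 lever est 1.3772739715044353
normal 5.078703153460663 along 4.244656836693197
0.05 ([0.0, 2.9, -0.0], [0.0019, -0.0, -0.0036])
0.1 ([0.0, 5.7, -0.0], [0.0027, -0.0, -0.0072])
0.15 ([0.0, 8.6, -0.0], [0.0032, -0.0, -0.0108])
0.2 ([-0.0, 11.5, -0.0], [0.0036, -0.0, -0.0145])
0.25 ([0.0, 14.3, -0.0], [0.0038, -0.0, -0.0181])
```

Request:
play_rows:
  moves:
    - [[0,1,0],[0.001,0,-0.001],0]
    - [[0,2,0],[0.0015,0,-0.0025],0]
    - [[0,3,0],[0.002,0,-0.004],0]
    - [[0,4.5,0],[0.0025,0,-0.0055],0]
    - [[0,6,0],[0.0027,0,-0.007],0]

```text
time: 22.35
ee_pos: [0.5945, 0.213, 0.0641]
tcp_rot: [-89.9, 0.1, 64.3]
wrist_force: [-5.7, 0.5, 1.7]
opening: -0.0001
```

```bash
python3 rp.py 0 0 .05 .1 .15 .2 .25
```

```text
22.35 [0.5945 0.213  0.0641] clamp [-0.0064  0.1343  0.0641] [-89.9   0.1  64.3]
clamp f [-5.6 -0.9] 1.7 6.0 tq [ 0.04  1.16 -0.06]
r 0.07256281160166067 lever est 1.4760349973179994
normal 5.3342657670695 along -2.0275258023554956
0.05 ([-0.0, 2.9, 0.0], [0.0009, -0.0, -0.0035])
0.1 ([0.0, 5.7, 0.0], [0.0017, -0.0, -0.007])
0.15 ([0.0, 8.6, 0.0], [0.0023, -0.0, -0.0106])
0.2 ([-0.0, 11.5, 0.0], [0.0027, -0.0, -0.0142])
0.25 ([0.0, 14.3, 0.0], [0.0029, -0.0, -0.0179])
```

Request:
play_rows:
  moves:
    - [[0,1.7,0],[0.0003,0,-0.002],0]
    - [[0,3.4,0],[0.0007,0,-0.004],0]
    - [[0,5.1,0],[0.0012,0,-0.006],0]
    - [[0,6.8,0],[0.0016,0,-0.0083],0]
    - [[0,8.6,0],[0.002,0,-0.0105],0]

```text
time: 22.85
ee_pos: [0.6046, 0.2103, 0.064]
tcp_rot: [-89.9, 0.1, 55.7]
wrist_force: [-5.9, -0.1, 2.5]
opening: -0.0002
```

```bash
python3 rp.py 0 0 .05 .1 .15 .2 .25
```

```text
22.85 [0.6046 0.2103 0.064 ] clamp [0.0041 0.1341 0.064 ] [-89.9   0.1  55.7]
clamp f [-5.7 -1.5] 2.5 6.4 tq [ 0.08  1.35 -0.06]
r 0.07225854174161232 lever est 1.6222599905721067
normal 4.815219474334449 along -3.4109573475508594
0.05 ([0.0, 2.9, 0.0], [0.001, -0.0, -0.0035])
0.1 ([-0.0, 5.7, -0.0], [0.0017, -0.0, -0.007])
0.15 ([-0.0, 8.6, -0.0], [0.0023, -0.0, -0.0106])
0.2 ([-0.0, 11.5, -0.0], [0.0028, -0.0, -0.0142])
0.25 ([0.0, 14.3, -0.0], [0.003, -0.0, -0.0178])
```

Request:
play_rows:
  moves:
    - [[0,1.5,0],[-0.0005,0,-0.002],0]
    - [[0,3,0],[-0.0002,0,-0.0035],0]
    - [[0,4.5,0],[0.0002,0,-0.0055],0]
    - [[0,6,0],[0.0006,0,-0.007],0]
    - [[0,7,0],[0.0009,0,-0.0085],0]

```text
time: 23.35
ee_pos: [0.6123, 0.207, 0.064]
tcp_rot: [-89.9, 0.1, 48.8]
wrist_force: [-5.1, 3.8, 1.5]
opening: -0.0
```

```bash
python3 rp.py 0 0 .05 .1 .15 .2 .25
python3 - <<'E'
from h import *
c=camera("scene");crop(c,"s24.png",280,400,150,240,6)
E
```

```text
23.35 [0.6123 0.207  0.064 ] clamp [0.0124 0.1328 0.064 ] [-89.9   0.1  48.8]
clamp f [-5.9  2.5] 1.5 6.5 tq [0.62 1.22 0.04]
r 0.0719040094705242 lever est 1.7401024195698753
normal 6.350643914123791 along -0.4727480921747427
0.05 ([0.0, 2.9, 0.0], [0.001, -0.0, -0.0035])
0.1 ([-0.0, 5.7, -0.0], [0.0018, -0.0, -0.007])
0.15 ([0.0, 8.6, -0.0], [0.0024, -0.0, -0.0105])
0.2 ([-0.0, 11.5, -0.0], [0.0028, -0.0, -0.0141])
0.25 ([0.0, 14.3, 0.0], [0.0031, -0.0, -0.0177])
```

View pics/s24.png

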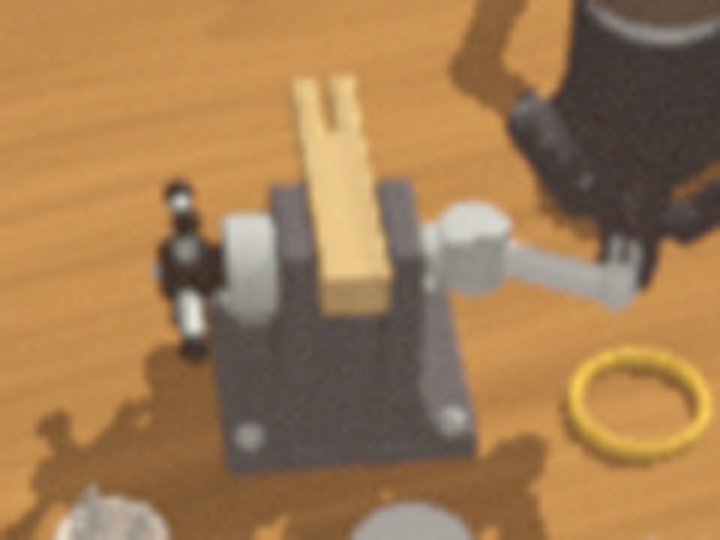

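```bash
cat > pc.py <<'E'
import cv2,numpy as np,sys
a=cv2.imread("pics/"+sys.argv[1]);b=cv2.imread("pics/"+sys.argv[2])
def sh(n,x0,x1,y0,y1):
    p=20;t=cv2.cvtColor(a,6)[y0:y1,x0:x1];s=cv2.cvtColor(b,6)[y0-p:y1+p,x0-p:x1+p]
    r=cv2.matchTemplate(s,t,cv2.TM_CCOEFF_NORMED);_,v,_,m=cv2.minMaxLoc(r)
    x,y=m;d=lambda l,c,h:.5*(l-h)/(l-2*c+h)
    print(n,round(v,3),x-p+d(r[y,x-1],r[y,x],r[y,x+1]),y-p+d(r[y-1,x],r[y,x],r[y+1,x]))
sh("collar",205,265,205,330);sh("jaw edge",262,310,175,230);sh("nut",145,205,175,360);sh("bolt",225,275,415,455);sh("fixed jaw",370,425,175,230)
E
python3 pc.py scenez.png s4.png; python3 pc.py s4.png s20.png;python3 pc.py s20.png s24.png
python3 - <<'E'
from h import *
s=camera("scene")
print((proj(s,cw(0,-.03,.107))-proj(s,cw(0,-.04,.107)))*.6,"zoomed px per mm at jaw top")
E
```

```text
collar 0.996 -0.70745325 0.15443167
jaw edge 0.997 -0.064071 0.020904675
nut 0.965 13.443281 -0.72506946
bolt 0.995 -0.03015403 0.09267863
fixed jaw 0.876 -0.25258186 -3.4179223
collar 0.998 -0.075811565 0.27101687
jaw edge 0.998 0.049186762 -0.16741902
nut 0.92 18.303375 -3.152778
bolt 0.996 -0.12229014 -0.14506367
fixed jaw 0.957 -0.49915773 -0.17089348
collar 0.995 1.8758014 -0.37479085
jaw edge 0.969 0.20366319 -0.6844994
nut 0.991 4.006679 0.1553708
bolt 0.997 0.09411411 -0.13031575
fixed jaw 0.859 0.27373987 -2.0397284
[ 2.16033248 -0.15383713] zoomed px per mm at jaw top
```

Run:
```python
from h import *
c=camera("top");crop(c,"t24.png",240,360,170,250,6)
s=camera("scene")
def zs(x,y,h): return wc(onz(s,280+(x+.5)/6-.5,150+(y+.5)/6-.5,h))
for x,y in [(622,288),(625,240)]:
  p=zs(x,y,.085);print(p,2.87-np.arctan2(p[1]-.062,p[0]),np.hypot(p[1]-.062,p[0]))
for v in (1.3,1.35,1.4,1.65,1.7,1.75,1.8):
  P=cw(.07*np.cos(2.87-v),.062+.07*np.sin(2.87-v),.089);print(v,((proj(s,P)-[280,150]+.5)*6-.5).round(1))
```

```text
[0.03616395 0.12568012 0.085     ] 1.8156858246646468 0.0732324325999012
[0.00454783 0.13311814 0.085     ] 1.363064280354211 0.0712634041932157
1.3 [621.5 227.4]
1.35 [622.8 232.5]
1.4 [623.6 237.6]
1.65 [622.2 263.3]
1.7 [620.8 268.4]
1.75 [619.  273.3]
1.8 [616.8 278.3]
```

View pics/t24.png

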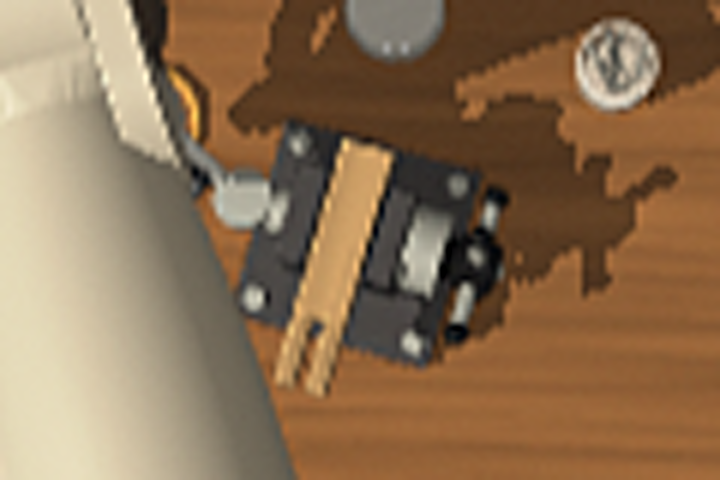

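```bash
cat > pc2.py <<'E'
import cv2,numpy as np,sys
def sh(a,b,n,x0,x1,y0,y1,p=40):
    t=cv2.cvtColor(a,6)[y0:y1,x0:x1];s=cv2.cvtColor(b,6)[max(0,y0-p):y1+p,x0-p:x1+p]
    oy=y0-max(0,y0-p)
    r=cv2.matchTemplate(s,t,cv2.TM_CCOEFF_NORMED);_,v,_,m=cv2.minMaxLoc(r)
    x,y=m;d=lambda l,c,h:.5*(l-h)/(l-2*c+h)
    print(n,round(v,3),"dx %.2f dy %.2f"%(x-p+d(r[y,x-1],r[y,x],r[y,x+1]),y-oy))
im={k:cv2.imread(f"pics/w{k}.png") for k in (11,12,15,16,17)}
for k in (16,17):
    print(k);sh(im[15],im[k],"collar",520,640,110,300);sh(im[15],im[k],"plate",460,545,30,105);sh(im[15],im[k],"hub",290,350,180,330)
E
python3 pc2.py
```

```text
16
collar 0.998 dx 1.52 dy -1.00
plate 0.899 dx 1.01 dy 14.00
hub 0.943 dx 0.39 dy 13.00
17
collar 0.998 dx 3.07 dy -2.00
plate 0.838 dx 1.71 dy 29.00
hub 0.885 dx 1.09 dy 29.00
```

```bash
python3 - <<'E'
from h import *
from scipy.optimize import least_squares
o=get_obs()
c=camera("wrist")
# camera pose relative to tool from now; apply for w20 pose
T=np.array(c["world_from_camera"]);Rt=R.from_euler('xyz',o["tcp_rot"],degrees=True).as_matrix();Tt=np.eye(4);Tt[:3,:3]=Rt;Tt[:3,3]=o["ee_pos"]
rel_=np.linalg.inv(Tt)@T
def cam(pos,rpy):
    t=np.eye(4);t[:3,:3]=R.from_euler('xyz',rpy,degrees=True).as_matrix();t[:3,3]=pos
    d=dict(c);d["world_from_camera"]=t@rel_;return d
b=cam([.5579,.2219,.1472],[-90.1,-.1,75.6])
def fit(cc,obs,ks,y0):
    def f(x):
        r=[]
        for (u,v),k in zip(obs,ks):
            a=x[0]+k*np.pi/2;r+=list(proj(cc,cw(.042*np.sin(a),y0,.08+.042*np.cos(a)))+x[1:3]-[u,v])
        return r
    s=least_squares(f,[.3,0,0]);return s.x.round(3),np.abs(s.fun).max().round(2)
print("w20",fit(b,[(50,221),(35,303)],[-1,0],-.0755))
b=cam([.5905,-.0068,.1033],[-89.9,0,75.4]);print("w18",fit(b,[(331,98),(331,218)],[-1,0],-.0765))
b=cam([.5787,-.0034,.1071],[-90.3,0,75.4]);print("w19",fit(b,[(329,118),(330,231)],[-1,0],-.0765))
E
python3 - <<'E'
import cv2
im=cv2.imread("pics/w20.png")[190:330,0:160];cv2.imwrite("pics/w20z.png",cv2.resize(im,None,fx=5,fy=5,interpolation=2))
E
```

```text
w20 (array([ 0.276, -7.924,  1.785]), np.float64(1.36))
w18 (array([ 0.584, -0.231, -7.231]), np.float64(1.01))
w19 (array([ 0.516, -0.659, -9.382]), np.float64(0.55))
```

View pics/w20z.png

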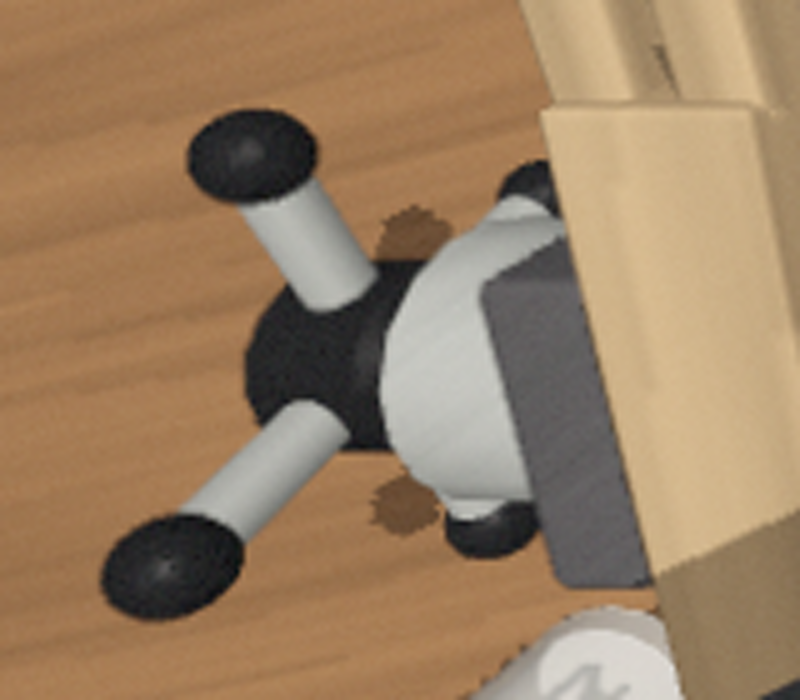

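Run:
```python
from h import *
from scipy.optimize import least_squares
o=get_obs()
c=camera("wrist")
T=np.array(c["world_from_camera"]);Tt=np.eye(4);Tt[:3,:3]=R.from_euler('xyz',o["tcp_rot"],degrees=True).as_matrix();Tt[:3,3]=o["ee_pos"]
rel_=np.linalg.inv(Tt)@T
def cam(pos,rpy):
    t=np.eye(4);t[:3,:3]=R.from_euler('xyz',rpy,degrees=True).as_matrix();t[:3,3]=pos
    d=dict(c);d["world_from_camera"]=t@rel_;return d
b=cam([.5579,.2219,.1472],[-90.1,-.1,75.6])
obs=[(50.6,220.9),(34.4,303.1),(98.4,294.6)];ks=[-1,0,1]
def f(x):
    r=[]
    for (u,v),k in zip(obs,ks):
        a=x[0]+k*np.pi/2;r+=list(proj(b,cw(x[3]+.042*np.sin(a),x[1],.08+x[2]+.042*np.cos(a)))-[u,v])
    return r
s=least_squares(f,[.3,-.076,0,0],x_scale=[.1,.01,.01,.01]);print(s.x.round(4),s.fun.round(2))
```

```text
[ 0.2613 -0.0742  0.0071 -0.0021] [ 0.35  0.15 -0.38  0.17  0.06 -0.4 ]
```

Request:
play_rows:
  moves:
    - [[0,1.5,0],[0.0004,0,-0.0015],0]
    - [[0,3,0],[0.0008,0,-0.003],0]
    - [[0,4.5,0],[0.0012,0,-0.005],0]
    - [[0,6,0],[0.0015,0,-0.007],0]
    - [[0,6,0],[0.0015,0,-0.007],0]

```text
time: 24.15
ee_pos: [0.6187, 0.2035, 0.064]
tcp_rot: [-89.9, 0.1, 42.8]
wrist_force: [-5.8, 3.8, 1.8]
opening: 0.0002
```

```bash
python3 rp.py 0 0 .05 .1 .15 .2
```

```text
24.15 [0.6187 0.2035 0.064 ] clamp [0.0195 0.1309 0.064 ] [-89.9   0.1  42.8]
clamp f [-6.6  2.2] 1.8 7.2 tq [ 0.77  1.07 -0.11]
r 0.07163972734847544 lever est 1.8429569937345605
normal 6.710253903609555 along -1.703972621546812
0.05 ([-0.0, 2.9, 0.0], [0.001, -0.0, -0.0034])
0.1 ([0.0, 5.7, -0.0], [0.0018, -0.0, -0.0069])
0.15 ([-0.0, 8.6, 0.0], [0.0024, -0.0, -0.0105])
0.2 ([0.0, 11.5, -0.0], [0.0029, -0.0, -0.014])
```

Request:
play_rows:
  moves:
    - [[0,1.5,0],[0.0001,0,-0.0015],0]
    - [[0,3,0],[0.0005,0,-0.0035],0]
    - [[0,4.5,0],[0.001,0,-0.0055],0]
    - [[0,6,0],[0.0014,0,-0.0075],0]
    - [[0,7.5,0],[0.0018,0,-0.009],0]

```text
time: 24.65
ee_pos: [0.6259, 0.1984, 0.0641]
tcp_rot: [-89.9, 0.1, 35.3]
wrist_force: [-6.1, 2.7, 1.7]
opening: -0.0002
```

```bash
python3 rp.py 0 0 .05 .1 .15 .2
python3 - <<'E'
from h import *
c=camera("scene");crop(c,"s25.png",280,400,150,240,6)
E
python3 pc.py s20.png s25.png;python3 pc.py s4.png s25.png
```

```text
24.65 [0.6259 0.1984 0.0641] clamp [0.0277 0.1278 0.0641] [-89.9   0.1  35.3]
clamp f [-6.6  1.1] 1.7 6.9 tq [ 0.76  1.26 -0.04]
r 0.07140745847630106 lever est 1.9676121598568523
normal 5.723770020315845 along -3.394624846264021
0.05 ([0.0, 2.9, 0.0], [0.001, -0.0, -0.0034])
0.1 ([0.0, 5.7, 0.0], [0.0018, -0.0, -0.0069])
0.15 ([0.0, 8.6, -0.0], [0.0025, -0.0, -0.0104])
0.2 ([0.0, 11.5, -0.0], [0.003, -0.0, -0.0139])
collar 0.992 3.0887506 -0.57484615
jaw edge 0.932 0.9803609 -0.9001781
nut 0.993 5.7681155 -0.41781121
bolt 0.997 0.12628 -0.09687944
fixed jaw 0.859 0.22861138 -2.285544
collar 0.989 3.0784285 -0.3236696
jaw edge 0.929 1.1074144 -1.1126422Traceback (most recent call last):
  File "pc.py", line 8, in <module>
    sh("collar",205,265,205,330);sh("jaw edge",262,310,175,230);sh("nut",145,205,175,360);sh("bolt",225,275,415,455);sh("fixed jaw",370,425,175,230)
                                                                ~~^^^^^^^^^^^^^^^^^^^^^^^
  File "pc.py", line 7, in sh
    print(n,round(v,3),x-p+d(r[y,x-1],r[y,x],r[y,x+1]),y-p+d(r[y-1,x],r[y,x],r[y+1,x]))
                                             ~^^^^^^^
IndexError: index 41 is out of bounds for axis 1 with size 41
```

Request:
play_rows:
  moves:
    - [[0,0,0],[0,0,0.006],0]
    - [[0,0,0],[0,-0.02,0.006],0]
    - [[0,0,0],[0,-0.045,0.006],0]
    - [[0,0,0],[0,-0.045,-0.02],0]
    - [[0,0,0],[-0.003,-0.045,-0.055],0]

```text
time: 25.2
ee_pos: [0.657, 0.152, 0.1107]
tcp_rot: [-90.1, -0.1, 35.4]
wrist_force: [0.5, -0.8, -0.8]
opening: -0.0003
```

Request:
play_rows:
  moves:
    - [[0,0,0],[0,0,0],0]
    - [[0,0,0],[0,0.015,0],0]
    - [[0,0,0],[0,0.03,0],0]
    - [[0,0,0],[0,0.043,0],0]
    - [[0,0,0],[0,0.043,0],0]

```text
time: 25.7
ee_pos: [0.6545, 0.1514, 0.0627]
tcp_rot: [-89.9, 0.3, 35.4]
wrist_force: [-0.9, 0.4, -0.3]
opening: -0.0002
```

```bash
cat > lo.py <<'E'
from st import *
p0=o["ee_pos"];y0=o["tcp_rot"][2]
for v in map(float,sys.argv[1:]):
    p,h=levpose(v,.07,0,.065,-.024);print(v,rel(p0,y0,p,h+90))
E
python3 lo.py 2 1.9 1.8 1.7 1.6 1.5 1.4 1.3
python3 - <<'E'
from h import *
c=camera("scene");crop(c,"s26.png",280,400,150,240,6)
E
python3 pc.py s20.png s26.png
```

```text
25.7 [0.6545 0.1514 0.0627] clamp [0.0669 0.0893 0.0627] [-89.9   0.3  35.4]
clamp f [-1.   0.1] -0.3 1.1 tq [-0.02  0.04 -0.  ]
2.0 ([0.0, -0.3, 0.0], [0.0059, -0.0023, 0.0146])
1.9 ([-0.0, -6.0, 0.0], [0.0074, -0.0023, 0.0217])
1.8 ([0.0, -11.7, 0.0], [0.0082, -0.0023, 0.0289])
1.7 ([0.0, -17.5, 0.0], [0.0083, -0.0023, 0.0362])
1.6 ([0.0, -23.2, 0.0], [0.0076, -0.0023, 0.0434])
1.5 ([0.0, -28.9, 0.0], [0.0063, -0.0023, 0.0505])
1.4 ([-0.0, -34.7, 0.0], [0.0042, -0.0023, 0.0574])
1.3 ([-0.0, -40.4, 0.0], [0.0015, -0.0023, 0.0642])
collar 0.995 1.758074 -0.35681707
jaw edge 0.972 0.16274151 -0.64704776
nut 0.99 4.0149436 0.13196027
bolt 0.997 0.107613124 -0.056798957
fixed jaw 0.859 0.27626282 -2.0394301
```

View pics/s26.png

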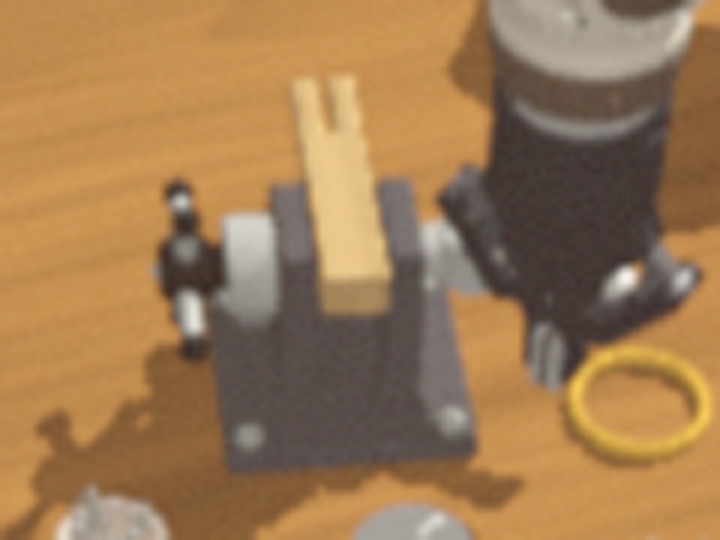

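Request:
play_rows:
  moves:
    - [[0,0,0],[0.003,-0.001,0.007],0]
    - [[0,-1,0],[0.006,-0.001,0.014],0]
    - [[0,-6,0],[0.007,-0.001,0.021],0]
    - [[0,-11,0],[0.008,-0.001,0.026],0]
    - [[0,-14,0],[0.008,-0.001,0.031],0]

```text
time: 26.25
ee_pos: [0.6451, 0.1822, 0.0682]
tcp_rot: [-90.0, -0.1, 49.6]
wrist_force: [-0.6, -0.6, 0.6]
opening: -0.0001
```

```bash
python3 lo.py 1.8 1.7 1.6 1.5 1.4 1.3
```

```text
26.25 [0.6451 0.1822 0.0682] clamp [0.0503 0.1168 0.0682] [-90.   -0.1  49.6]
clamp f [-0.5 -0.7] 0.6 1.1 tq [ 0.01 -0.01 -0.05]
1.8 ([0.0, 2.5, 0.0], [-0.0023, 0.0032, -0.0011])
1.7 ([0.0, -3.2, 0.0], [-0.0004, 0.0032, 0.0059])
1.6 ([-0.0, -9.0, 0.0], [0.0007, 0.0032, 0.0131])
1.5 ([-0.0, -14.7, 0.0], [0.0011, 0.0032, 0.0203])
1.4 ([-0.0, -20.4, 0.0], [0.0008, 0.0032, 0.0275])
1.3 ([-0.0, -26.2, 0.0], [-0.0002, 0.0032, 0.0347])
```

Request:
play_rows:
  moves:
    - [[0,-2,0],[-0.001,0.003,0.003],0]
    - [[0,-4,0],[0,0.003,0.0065],0]
    - [[0,-6.5,0],[0.0004,0.003,0.01],0]
    - [[0,-9,0],[0.0007,0.003,0.0135],0]
    - [[0,-12,0],[0.001,0.003,0.017],0]

```text
time: 26.75
ee_pos: [0.6331, 0.1936, 0.065]
tcp_rot: [-90.1, -0.1, 61.5]
wrist_force: [2.1, 0.4, -0.5]
opening: 0.0002
```

```bash
python3 lo.py  1.6 1.5 1.4 1.35 1.3
```

```text
26.75 [0.6331 0.1936 0.065 ] clamp [0.0359 0.1249 0.065 ] [-90.1  -0.1  61.5]
clamp f [2.  0.9] -0.5 2.2 tq [ 0.04 -0.44 -0.04]
1.6 ([0.0, 2.9, -0.0], [-0.0009, 0.0, -0.0033])
1.5 ([-0.0, -2.8, -0.0], [0.001, 0.0, 0.0037])
1.4 ([-0.0, -8.5, 0.0], [0.0022, 0.0, 0.0108])
1.35 ([-0.0, -11.4, 0.0], [0.0026, 0.0, 0.0144])
1.3 ([-0.0, -14.3, 0.0], [0.0027, 0.0, 0.0181])
```

Request:
play_rows:
  moves:
    - [[0,-2,0],[0.0007,0,0.002],0]
    - [[0,-4,0],[0.0013,0,0.005],0]
    - [[0,-6,0],[0.0018,0,0.0075],0]
    - [[0,-8,0],[0.0022,0,0.01],0]
    - [[0,-10,0],[0.0024,0,0.0125],0]

```text
time: 27.25
ee_pos: [0.6238, 0.2019, 0.0651]
tcp_rot: [-90.1, -0.1, 71.5]
wrist_force: [4.7, 1.2, -1.2]
opening: 0.0001
```

```bash
python3 lo.py  1.4 1.35 1.3 1.25
```

```text
27.25 [0.6238 0.2019 0.0651] clamp [0.0248 0.1307 0.0651] [-90.1  -0.1  71.5]
clamp f [4.3 2.3] -1.2 5.0 tq [ 0.17 -0.92 -0.01]
1.4 ([-0.0, 1.4, 0.0], [-0.0008, 0.0001, -0.0012])
1.35 ([0.0, -1.4, -0.0], [0.0001, 0.0001, 0.0023])
1.3 ([-0.0, -4.3, 0.0], [0.0009, 0.0001, 0.0059])
1.25 ([-0.0, -7.1, 0.0], [0.0015, 0.0001, 0.0094])
```

Request:
play_rows:
  moves:
    - [[0,-1,0],[0.0,0,0.001],0]
    - [[0,-2,0],[0.0,0,0.002],0]
    - [[0,-3,0],[0.0,0,0.003],0]
    - [[0,-4,0],[0.0,0,0.004],0]
    - [[0,-4,0],[0,0,0.005],0]

```text
time: 27.75
ee_pos: [0.6189, 0.2031, 0.0651]
tcp_rot: [-90.1, -0.1, 75.4]
wrist_force: [4.6, 2.5, 0.2]
opening: -0.0001
```

```bash
python3 lo.py  1.4 1.35 1.3 1.25
python3 - <<'E'
from h import *
c=camera("scene");crop(c,"s27.png",280,400,150,240,6)
E
python3 pc.py s20.png s27.png
```

```text
27.75 [0.6189 0.2031 0.0651] clamp [0.0198 0.1306 0.0651] [-90.1  -0.1  75.4]
clamp f [3.8 3.6] 0.2 5.2 tq [ 0.48 -0.98 -0.07]
1.4 ([-0.0, 5.4, 0.0], [-0.0008, 0.0001, -0.0061])
1.35 ([-0.0, 2.5, 0.0], [0.0004, 0.0001, -0.0027])
1.3 ([-0.0, -0.4, 0.0], [0.0014, 0.0001, 0.0008])
1.25 ([-0.0, -3.2, 0.0], [0.0022, 0.0001, 0.0043])
collar 0.999 0.03410474 -0.13864075
jaw edge 0.997 -0.08605548 0.16012563
nut 0.996 -0.59939456 0.16606137
bolt 0.997 0.038145702 -0.13659286
fixed jaw 0.855 0.33949652 -1.8431424
```

View pics/s27.png

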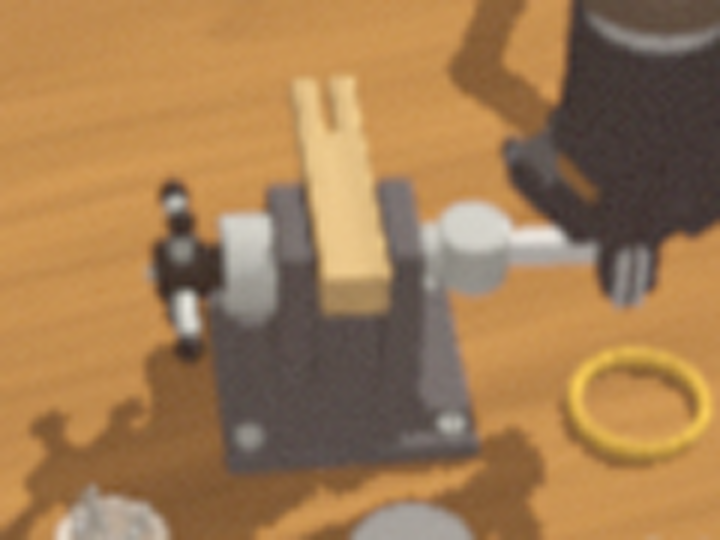

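```bash
python3 go.py 26 131 65 75.4 26 131 150 75.4 -18 -79 150 75.4 -18 -79 105 75.4
```

```text
27.8 [0.6188 0.2031 0.065 ] clamp [0.0196 0.1306 0.065 ] [-90.1  -0.1  75.4]
clamp f [4.7 3.3] 0.4 5.8 tq [ 0.34 -0.87  0.04]
[26.0, 131.0, 65.0, 75.4] ([0.0, -0.0, 0.0], [0.0004, 0.0, -0.0064])
[26.0, 131.0, 150.0, 75.4] ([0.0, -0.0, 0.0], [0.0004, -0.085, -0.0064])
[-18.0, -79.0, 150.0, 75.4] ([0.0, -0.0, 0.0], [-0.2099, -0.085, 0.036])
[-18.0, -79.0, 105.0, 75.4] ([0.0, -0.0, 0.0], [-0.2099, -0.04, 0.036])
```

Request:
play_rows:
  moves:
    - [[0,0,0],[0,0,-0.008],0]
    - [[0,0,0],[0,-0.03,-0.008],0]
    - [[0,0,0],[0,-0.065,-0.008],0]
    - [[0,0,0],[-0.03,-0.095,0],0]
    - [[0,0,0],[-0.075,-0.095,0.01],0]

```text
time: 28.3
ee_pos: [0.591, 0.1333, 0.1633]
tcp_rot: [-90.3, -0.1, 75.5]
wrist_force: [0.3, -1.0, 0.3]
opening: 0.0002
```

Request:
play_rows:
  moves:
    - [[0,0,0],[-0.045,0,0.009],0]
    - [[0,0,0],[-0.09,0,0.018],0]
    - [[0,0,0],[-0.135,0,0.026],0]
    - [[0,0,0],[-0.135,0,0.026],0]
    - [[0,0,0],[-0.135,0.008,0.026],0]

```text
time: 28.8
ee_pos: [0.5305, 0.0075, 0.1523]
tcp_rot: [-90.1, -0.0, 75.2]
wrist_force: [0.8, 0.5, 0.6]
opening: 0.0003
```

```bash
python3 go.py -18 -79 105 75.4
```

```text
28.8 [0.5305 0.0075 0.1523] clamp [-0.0179 -0.0806  0.1523] [-90.1  -0.   75.2]
clamp f [0.6 0.7] 0.6 1.1 tq [ 0.01 -0.08 -0.  ]
[-18.0, -79.0, 105.0, 75.4] ([0.0, -0.2, 0.0], [0.0016, 0.0473, 0.0001])
```

Request:
play_rows:
  moves:
    - [[0,0,0],[0,0.012,0],0]
    - [[0,0,0],[0.001,0.025,0],0]
    - [[0,0,0],[0.001,0.038,0],0]
    - [[0,0,0],[0.001,0.047,0],0]
    - [[0,0,0],[0.001,0.047,0],0]

```text
time: 29.3
ee_pos: [0.5296, 0.0099, 0.1022]
tcp_rot: [-89.8, 0.0, 75.4]
wrist_force: [-0.3, 0.2, 0.2]
opening: -0.0004
```

```bash
python3 nut.py w30.png -.078 -1.57 -1.47 -1.37 -1.27 -1.17 -1.07 -.97
```

```text
29.3 [0.5296 0.0099 0.1022] clamp [-0.0194 -0.0786  0.1022] [-89.8   0.   75.4]
clamp f [-0.3  0.1] 0.2 0.4 tq [ 0.02 -0.01  0.04]
-1.57 [402.  19.]
-1.47 [402.  31.]
-1.37 [403.  47.]
-1.27 [403.  66.]
-1.17 [404.  89.]
-1.07 [404. 116.]
-0.97 [404. 146.]
```

View pics/w30.png

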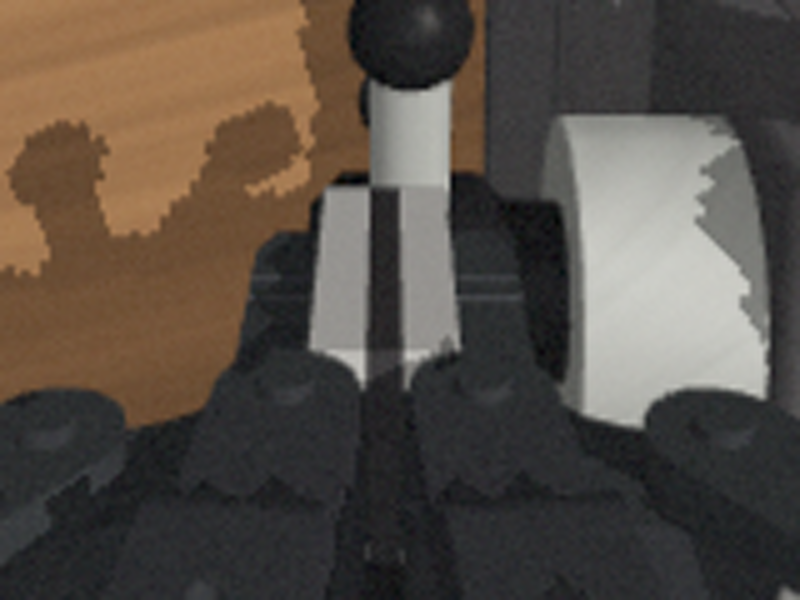

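Request:
play_rows:
  moves:
    - [[0,0,0],[0,-0.001,-0.003],0]
    - [[0,0,0],[0,-0.002,-0.006],0]
    - [[0,0,0],[0,-0.002,-0.009],0]
    - [[0,0,0],[0,-0.002,-0.011],0]
    - [[0,0,0],[0,-0.002,-0.0125],0]

```text
time: 29.85
ee_pos: [0.5426, 0.0064, 0.1064]
tcp_rot: [-90.0, -0.0, 75.3]
wrist_force: [-1.9, 2.4, -0.1]
opening: -0.0003
```

```bash
python3 st.py
```

```text
29.85 [0.5426 0.0064 0.1064] clamp [-0.006  -0.0788  0.1064] [-90.   -0.   75.3]
clamp f [-2.4  1.8] -0.1 3.0 tq [0.33 0.43 0.02]
```

Request:
play_rows:
  moves:
    - [[0,0,0],[0,0,-0.001],0]
    - [[0,0,0],[0,0,-0.002],0]
    - [[0,0,0],[0,0,-0.003],0]
    - [[0,0,0],[0,0,-0.004],0]
    - [[0,0,0],[0,0,-0.005],0]

```text
time: 30.35
ee_pos: [0.547, 0.005, 0.1061]
tcp_rot: [-89.9, 0.0, 75.3]
wrist_force: [-4.8, 0.7, -0.0]
opening: 0.0001
```

```bash
python3 nut.py w31.png -.078 -1.37 -1.27 -1.17 -1.07 -.97;  python3 - <<'E'
from h import *
c=camera("scene");crop(c,"s31.png",280,400,150,240,6)
E
python3 pc.py s20.png s31.png
```

```text
30.35 [0.547  0.005  0.1061] clamp [-0.0014 -0.079   0.1061] [-89.9   0.   75.3]
clamp f [-4.8 -0.5] -0.0 4.9 tq [ 0.29  0.97 -0.01]
-1.37 [405.  38.]
-1.27 [406.  54.]
-1.17 [406.  74.]
-1.07 [407.  98.]
-0.97 [407. 126.]
collar 0.998 0.35100502 -0.46022195
jaw edge 0.989 0.139399 0.12758937
nut 0.711 4.298786 7.699375
bolt 0.996 0.09322164 0.0054876236
fixed jaw 0.861 0.3428496 -1.6762226
```

View pics/w31.png

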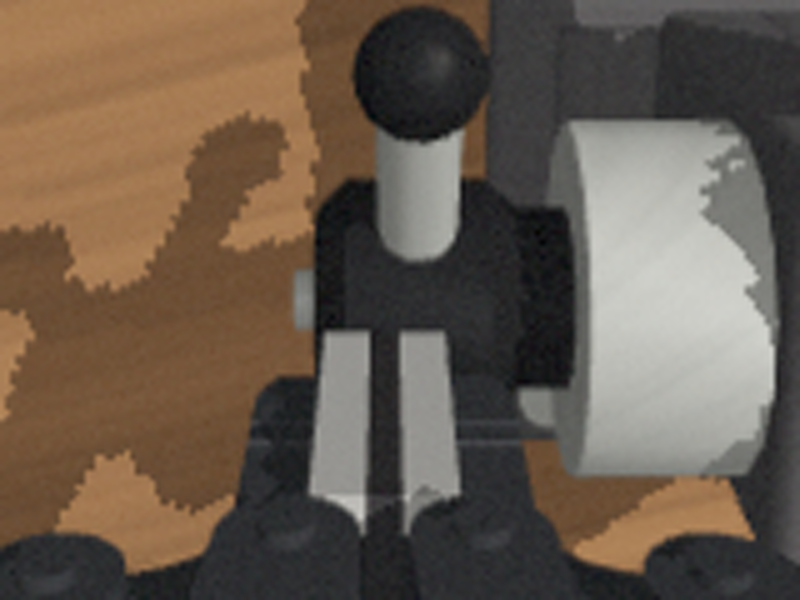

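```bash
python3 go.py -10 -79 150 75.8 -36 132 150 75.8 -36 132 66 75.8
```

```text
30.45 [0.5472 0.0049 0.1061] clamp [-0.0012 -0.0791  0.1061] [-90.    0.   75.3]
clamp f [-3.5  0. ] -0.5 3.6 tq [ 0.26  0.88 -0.03]
[-10.0, -79.0, 150.0, 75.8] ([0.0, -0.5, -0.0], [-0.0, -0.0439, 0.0088])
[-36.0, 132.0, 150.0, 75.8] ([0.0, -0.5, -0.0], [0.2108, -0.0439, 0.0366])
[-36.0, 132.0, 66.0, 75.8] ([0.0, -0.5, -0.0], [0.2108, 0.0401, 0.0366])
```

Request:
play_rows:
  moves:
    - [[0,0,0],[0,0,0.008],0]
    - [[0,0,0],[0,-0.025,0.008],0]
    - [[0,0,0],[0,-0.055,0.01],0]
    - [[0,0,0],[0.03,-0.058,0.014],0]
    - [[0,0,0],[0.075,-0.058,0.022],0]

```text
time: 30.95
ee_pos: [0.5462, 0.0825, 0.1665]
tcp_rot: [-90.3, -0.1, 75.1]
wrist_force: [1.0, -0.5, -0.5]
opening: 0.0001
```

Request:
play_rows:
  moves:
    - [[0,0,0],[0.045,0,0.006],0]
    - [[0,0,0],[0.09,0,0.012],0]
    - [[0,0,0],[0.136,0,0.02],0]
    - [[0,0,0],[0.136,0.01,0.02],0]
    - [[0,0,0],[0.136,0.03,0.02],0]

```text
time: 31.45
ee_pos: [0.5609, 0.2214, 0.1354]
tcp_rot: [-90.2, -0.1, 75.5]
wrist_force: [-0.3, -0.6, -0.4]
opening: -0.0001
```

```bash
python3 go.py -36 132 65 75.4;  python3 - <<'E'
from h import *
c=camera("scene");crop(c,"s32.png",280,400,150,240,6)
E
python3 pc.py s20.png s32.png
```

```text
31.45 [0.5609 0.2214 0.1354] clamp [-0.0409  0.1341  0.1354] [-90.2  -0.1  75.5]
clamp f [-0.1 -0.7] -0.4 0.8 tq [-0.02  0.04  0.03]
[-36.0, 132.0, 65.0, 75.4] ([0.0, 0.1, 0.0], [-0.0021, 0.0704, -0.0049])
collar 0.998 0.29037812 -0.47648352
jaw edge 0.99 0.13658775 0.08245153
nut 0.698 -0.15168035 7.6016345
bolt 0.998 0.13131487 -0.12010898
fixed jaw 0.986 0.2812511 2.127143
```

View pics/s32.png

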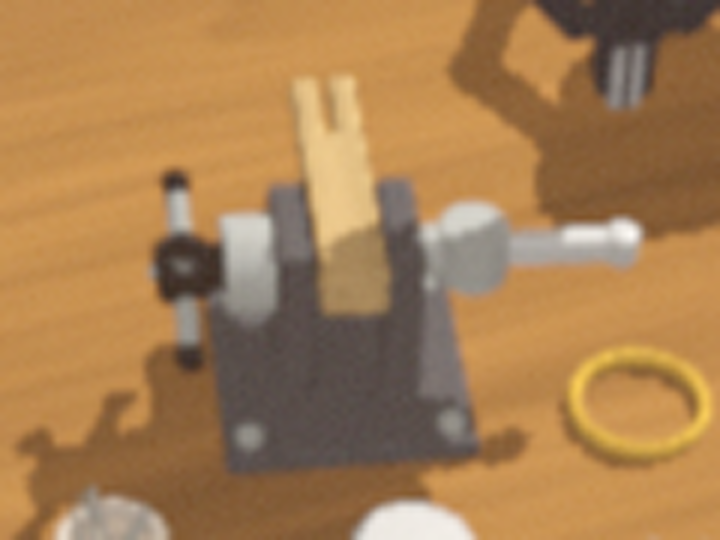

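Request:
play_rows:
  moves:
    - [[0,0,0],[0,0.02,0],0]
    - [[0,0,0],[-0.001,0.04,0],0]
    - [[0,0,0],[-0.001,0.06,0],0]
    - [[0,0,0],[-0.001,0.068,0],0]
    - [[0,0,0],[-0.001,0.068,-0.005],0]

```text
time: 32.0
ee_pos: [0.5642, 0.2169, 0.0658]
tcp_rot: [-89.9, 0.1, 75.3]
wrist_force: [0.4, 0.3, 0.5]
opening: 0.0003
```

```bash
python3 lv.py .07 1.2 1.3 1.35 1.4
```

```text
32.0 [0.5642 0.2169 0.0658] clamp [-0.0367  0.1306  0.0658] [-89.9   0.1  75.3]
clamp f [0.3 0.4] 0.5 0.7 tq [-0.   -0.05 -0.04]
1.2 ([-0.0, -6.2, 0.0], [-0.0007, -0.0002, -0.0109])
1.3 ([-0.0, -0.4, 0.0], [0.0016, -0.0002, -0.0177])
1.35 ([-0.0, 2.4, -0.0], [0.0024, -0.0002, -0.0212])
1.4 ([-0.0, 5.3, 0.0], [0.0032, -0.0002, -0.0248])
```

Request:
play_rows:
  moves:
    - [[0,0,0],[0,0,-0.006],0]
    - [[0,0,0],[0.001,0,-0.012],0]
    - [[0,0,0],[0.0015,0,-0.016],0]
    - [[0,1,0],[0.002,0,-0.019],0]
    - [[0,2,0],[0.0025,0,-0.021],0]

```text
time: 32.5
ee_pos: [0.5854, 0.2147, 0.0666]
tcp_rot: [-89.9, 0.0, 73.2]
wrist_force: [-6.5, -0.2, 3.3]
opening: -0.0001
```

```bash
python3 rp.py 0 0 .1 .15
```

```text
32.5 [0.5854 0.2147 0.0666] clamp [-0.0155  0.1336  0.0666] [-89.9   0.   73.2]
clamp f [-6.2 -1.8] 3.3 7.3 tq [-0.1   1.2  -0.08]
r 0.07329742629911333 lever est 1.3478298823614536
normal 6.116003402398136 along -2.096015206615923
0.1 ([-0.0, 5.7, 0.0], [0.0015, -0.0, -0.0072])
0.15 ([0.0, 8.6, -0.0], [0.002, -0.0, -0.0108])
```

Request:
play_rows:
  moves:
    - [[0,1,0],[0,0.001,-0.001],0]
    - [[0,2.5,0],[0.0002,0.001,-0.003],0]
    - [[0,4,0],[0.0006,0.001,-0.005],0]
    - [[0,5.5,0],[0.001,0.001,-0.007],0]
    - [[0,7,0],[0.0013,0.001,-0.009],0]

```text
time: 33.0
ee_pos: [0.5938, 0.2135, 0.0656]
tcp_rot: [-89.9, 0.0, 66.2]
wrist_force: [-8.4, 0.5, 3.8]
opening: -0.0005
```

```bash
python3 rp.py 0 0 .1 .15
```

```text
33.0 [0.5938 0.2135 0.0656] clamp [-0.0071  0.1346  0.0656] [-89.9   0.   66.2]
clamp f [-8.3 -1.6] 3.8 9.3 tq [ 0.02  1.51 -0.04]
r 0.07294310543490108 lever est 1.4652228512372605
normal 7.92217077095703 along -2.9407184871341094
0.1 ([0.0, 5.7, -0.0], [0.0016, -0.0, -0.0071])
0.15 ([0.0, 8.6, -0.0], [0.0021, -0.0, -0.0107])
```

Request:
play_rows:
  moves:
    - [[0,1.5,0],[-0.0005,-0.001,-0.0015],0]
    - [[0,3,0],[-0.0002,-0.002,-0.0035],0]
    - [[0,4.5,0],[0.0002,-0.002,-0.0055],0]
    - [[0,6,0],[0.0006,-0.002,-0.0075],0]
    - [[0,7.5,0],[0.0009,-0.002,-0.009],0]

```text
time: 33.5
ee_pos: [0.602, 0.2113, 0.0663]
tcp_rot: [-89.8, 0.1, 58.8]
wrist_force: [-6.2, 4.5, -2.3]
opening: 0.0001
```

```bash
python3 rp.py 0 0 .1 .15
```

```text
33.5 [0.602  0.2113 0.0663] clamp [0.0013 0.1344 0.0663] [-89.8   0.1  58.8]
clamp f [-7.1  2.8] -2.3 8.0 tq [0.84 1.27 0.02]
r 0.07245517517447675 lever est 1.582881198437456
normal 7.596511007726546 along 0.632156453457625
0.1 ([0.0, 5.7, -0.0], [0.0016, -0.0, -0.0071])
0.15 ([0.0, 8.6, 0.0], [0.0022, -0.0, -0.0106])
```

Request:
play_rows:
  moves:
    - [[0,1.5,0],[0.0002,0,-0.002],0]
    - [[0,3,0],[0.0006,0.0005,-0.004],0]
    - [[0,5,0],[0.001,0.0005,-0.006],0]
    - [[0,7,0],[0.0014,0.0005,-0.008],0]
    - [[0,8.5,0],[0.0017,0.0005,-0.0105],0]

```text
time: 34.0
ee_pos: [0.6118, 0.2074, 0.0661]
tcp_rot: [-89.8, 0.1, 50.3]
wrist_force: [-8.9, 4.3, -1.3]
opening: 0.0
```

```bash
python3 rp.py 0 0 .1 .15;  python3 - <<'E'
from h import *
c=camera("scene");crop(c,"s33.png",280,400,150,240,6)
E
python3 pc.py s20.png s33.png
```

```text
34.0 [0.6118 0.2074 0.0661] clamp [0.0118 0.1331 0.0661] [-89.8   0.1  50.3]
clamp f [-9.7  2. ] -1.3 10.0 tq [0.9  1.53 0.02]
r 0.07204886650472349 lever est 1.7303078097576328
normal 9.606207300562854 along -2.411775734628338
0.1 ([0.0, 5.7, 0.0], [0.0017, -0.0, -0.007])
0.15 ([-0.0, 8.6, -0.0], [0.0022, -0.0, -0.0106])
collar 0.992 2.5930948 -0.5688182
jaw edge 0.966 0.20106035 -0.90405226
nut 0.689 3.9496176 7.697655
bolt 0.997 0.020742282 -0.05201228
fixed jaw 0.856 0.3302126 -1.8722601
```

Request:
play_rows:
  moves:
    - [[0,1.5,0],[0,0,-0.002],0]
    - [[0,3,0],[0.0003,0,-0.004],0]
    - [[0,5,0],[0.0007,0,-0.006],0]
    - [[0,7,0],[0.0012,0,-0.008],0]
    - [[0,8.5,0],[0.0016,0,-0.0105],0]

```text
time: 34.55
ee_pos: [0.6208, 0.2022, 0.0661]
tcp_rot: [-89.8, 0.1, 41.8]
wrist_force: [-6.9, 5.0, 0.9]
opening: -0.0001
```

```bash
python3 rp.py 0 0 .1 .15
```

```text
34.55 [0.6208 0.2022 0.0661] clamp [0.0219 0.1303 0.0661] [-89.8   0.1  41.8]
clamp f [-7.9  3.2] 0.9 8.6 tq [ 0.84  1.41 -0.05]
r 0.07166779922921332 lever est 1.8775341503379592
normal 8.324325661320913 along -1.8174298160415971
0.1 ([-0.0, 5.7, -0.0], [0.0017, -0.0, -0.007])
0.15 ([-0.0, 8.6, -0.0], [0.0022, -0.0, -0.0105])
```

Request:
play_rows:
  moves:
    - [[0,1.5,0],[0.0003,0,-0.002],0]
    - [[0,3,0],[0.0008,0,-0.004],0]
    - [[0,5,0],[0.0013,0,-0.006],0]
    - [[0,7,0],[0.0018,0,-0.008],0]
    - [[0,8.5,0],[0.0022,0,-0.0105],0]

```text
time: 35.05
ee_pos: [0.6292, 0.1957, 0.0661]
tcp_rot: [-89.8, 0.2, 33.3]
wrist_force: [-8.6, 5.0, -0.8]
opening: 0.0001
```

```bash
python3 rp.py 0 0 .1 .15;  python3 - <<'E'
from h import *
c=camera("scene");crop(c,"s34.png",280,400,150,240,6)
E
python3 pc.py s20.png s34.png
```

```text
35.05 [0.6292 0.1957 0.0661] clamp [0.0316 0.126  0.0661] [-89.8   0.2  33.3]
clamp f [-9.6  2.7] -0.8 10.0 tq [ 0.89  1.61 -0.02]
r 0.07136754987782822 lever est 2.0269919924317916
normal 8.909143537979762 along -4.4576580117026925
0.1 ([0.0, 5.7, -0.0], [0.0017, -0.0, -0.0069])
0.15 ([-0.0, 8.6, -0.0], [0.0022, -0.0, -0.0105])
collar 0.989 4.5341625 -0.84110546
jaw edge 0.918 1.3611699 -1.1200298
nut 0.7 6.6981196 7.583449
bolt 0.997 0.2328751 -0.073777154
fixed jaw 0.856 0.3044983 -1.9083672
```

View pics/s34.png

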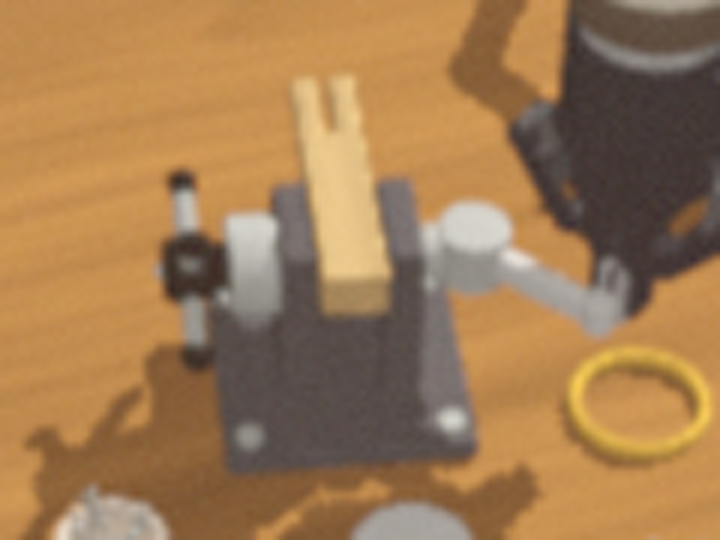

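Request:
play_rows:
  moves:
    - [[0,1.5,0],[-0.0005,0,-0.0015],0]
    - [[0,3,0],[-0.0003,0,-0.0035],0]
    - [[0,5,0],[0,0,-0.006],0]
    - [[0,7,0],[0.0005,0,-0.008],0]
    - [[0,8.5,0],[0.001,0,-0.0105],0]

```text
time: 35.6
ee_pos: [0.6366, 0.1879, 0.0662]
tcp_rot: [-89.8, 0.1, 24.8]
wrist_force: [-6.4, 6.0, -1.0]
opening: -0.0002
```

```bash
python3 rp.py 0 0 .1 .15 .2
```

```text
35.6 [0.6366 0.1879 0.0662] clamp [0.0406 0.1203 0.0662] [-89.8   0.1  24.8]
clamp f [-7.6  4.3] -1.0 8.8 tq [ 1.31  1.23 -0.02]
r 0.07100782597970304 lever est 2.1785978142462823
normal 8.129078568809216 along -3.2571135171451306
0.1 ([0.0, 5.7, 0.0], [0.0016, -0.0, -0.0069])
0.15 ([0.0, 8.6, -0.0], [0.0022, -0.0, -0.0104])
0.2 ([0.0, 11.5, -0.0], [0.0026, -0.0, -0.0139])
```

Request:
play_rows:
  moves:
    - [[0,2,0],[-0.0002,0,-0.002],0]
    - [[0,4,0],[0.0002,0,-0.005],0]
    - [[0,6.5,0],[0.0007,0,-0.008],0]
    - [[0,9,0],[0.0012,0,-0.011],0]
    - [[0,11.5,0],[0.0018,0,-0.014],0]

```text
time: 36.1
ee_pos: [0.6446, 0.1758, 0.0664]
tcp_rot: [-89.9, 0.1, 13.2]
wrist_force: [-2.6, 6.2, -1.1]
opening: 0.0001
```

```bash
python3 rp.py 0 0 .1 .15 .2
```

```text
36.1 [0.6446 0.1758 0.0664] clamp [0.0513 0.1105 0.0664] [-89.9   0.1  13.2]
clamp f [-4.1  5.3] -1.1 6.8 tq [ 1.18  0.74 -0.01]
r 0.07059034698300605 lever est 2.3856955655293888
normal 6.616761895633323 along -1.1448565444765486
0.1 ([0.0, 5.7, -0.0], [0.0016, -0.0, -0.0069])
0.15 ([0.0, 8.6, -0.0], [0.0021, -0.0, -0.0104])
0.2 ([0.0, 11.5, -0.0], [0.0025, -0.0, -0.0139])
```

Request:
play_rows:
  moves:
    - [[0,2,0],[0.0002,0,-0.002],0]
    - [[0,4,0],[0.0006,0,-0.005],0]
    - [[0,6.5,0],[0.0012,0,-0.008],0]
    - [[0,9,0],[0.0017,0,-0.011],0]
    - [[0,11.5,0],[0.0023,0,-0.014],0]

```text
time: 36.6
ee_pos: [0.6502, 0.1623, 0.0666]
tcp_rot: [-89.9, 0.0, 1.7]
wrist_force: [-3.1, 4.0, -0.6]
opening: -0.0
```

```bash
python3 rp.py 0 0 .1 .15 .2
```

```text
36.6 [0.6502 0.1623 0.0666] clamp [0.0601 0.0988 0.0666] [-89.9   0.    1.7]
clamp f [-4.   3.1] -0.6 5.1 tq [ 0.87  0.53 -0.01]
r 0.07050109551647124 lever est 2.593648480618799
normal 4.09419199084459 along -3.02567840681406
0.1 ([0.0, 5.7, -0.0], [0.0015, -0.0, -0.0069])
0.15 ([0.0, 8.6, -0.0], [0.0021, -0.0, -0.0104])
0.2 ([-0.0, 11.5, -0.0], [0.0024, -0.0, -0.0139])
```

```bash
python3 - <<'E'
from h import *
c=camera("scene");crop(c,"s36.png",280,400,150,240,6)
for X,Y,Z in [(0,-.055,.08),(0.02,-.055,.095),(0,-.03,.107)]: print((proj(c,cw(X,Y+.005,Z))-proj(c,cw(X,Y-.005,Z)))*.6)
E
python3 pc.py s20.png s36.png; python3 pc.py scenez.png s36.png;python3 pc.py s27.png s36.png
```

```text
[ 2.13540133 -0.15394951]
[ 2.17312603 -0.15698468]
[ 2.1593553 -0.1537808]
collar 0.989 5.6179576 -1.0101656
jaw edge 0.894 1.2390244 -1.9945126
nut 0.697 8.048916 7.6041293
bolt 0.997 0.16132429 -0.11764849
fixed jaw 0.855 0.3249458 -1.5566943
collar 0.98 5.099488 -0.61182857
jaw edge 0.892 1.3464117 -2.2234924
collar 0.991 5.5909247 -0.7633785
jaw edge 0.893 1.2788895 -2.2320015
nut 0.69 8.657436 7.8803487
bolt 0.996 0.12494609 0.029260052
fixed jaw 0.997 -0.08250514 0.1671429Traceback (most recent call last):
  File "pc.py", line 8, in <module>
    sh("collar",205,265,205,330);sh("jaw edge",262,310,175,230);sh("nut",145,205,175,360);sh("bolt",225,275,415,455);sh("fixed jaw",370,425,175,230)
                                                                ~~^^^^^^^^^^^^^^^^^^^^^^^
  File "pc.py", line 7, in sh
    print(n,round(v,3),x-p+d(r[y,x-1],r[y,x],r[y,x+1]),y-p+d(r[y-1,x],r[y,x],r[y+1,x]))
                                             ~^^^^^^^
IndexError: index 41 is out of bounds for axis 1 with size 41
```

View pics/s36.png

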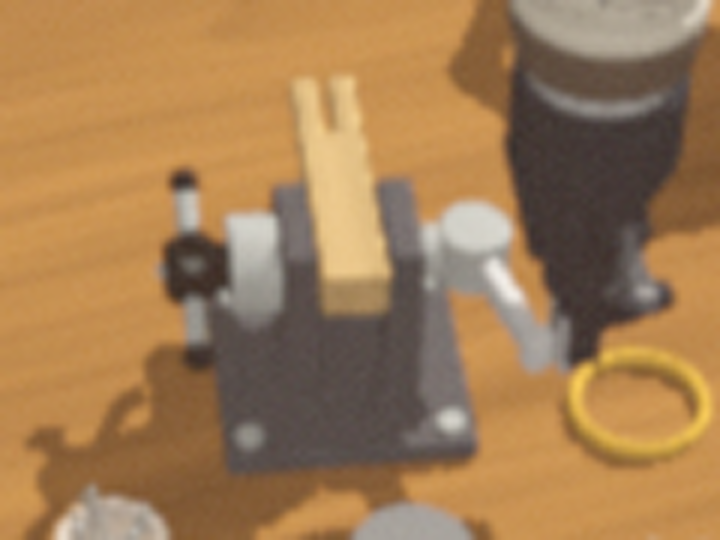

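```bash
cat > ed.py <<'E'
import cv2,numpy as np,sys
def edge(n,x0,x1,y0,y1,ch):
    im=cv2.imread("pics/"+n).astype(float)[y0:y1,x0:x1]
    g=im[:,:,ch] if ch is not None else im.sum(2)
    p=g.mean(0) # rows near vertical edge
    lo,hi=np.percentile(p,5),np.percentile(p,95)
    d=np.abs(np.gradient(p)); k=d.argmax(); w=slice(max(0,k-9),k+10)
    return x0+(np.arange(len(p))[w]*d[w]).sum()/d[w].sum()
for n in sys.argv[1:]:
    print(n,"collarL(hub bg) %.2f"%edge(n,205,245,218,235,0),"collarL low %.2f"%edge(n,205,245,295,312,0),"collarR %.2f"%edge(n,255,295,262,300,None),"jawL %.2f"%edge(n,255,290,190,205,1),"jaw front L %.2f"%edge(n,195,235,330,400,1))
E
python3 ed.py scenez.png s4.png s20.png s27.png s32.png s24.png s25.png s34.png s36.png
```

```text
scenez.png collarL(hub bg) 220.00 collarL low 227.20 collarR 276.50 jawL 263.25 jaw front L 211.74
s4.png collarL(hub bg) 219.42 collarL low 223.71 collarR 276.69 jawL 263.42 jaw front L 212.14
s20.png collarL(hub bg) 219.37 collarL low 223.74 collarR 276.44 jawL 262.98 jaw front L 213.18
s27.png collarL(hub bg) 219.43 collarL low 223.92 collarR 276.46 jawL 263.19 jaw front L 212.77
s32.png collarL(hub bg) 219.46 collarL low 209.63 collarR 276.78 jawL 265.10 jaw front L 212.57
s24.png collarL(hub bg) 223.18 collarL low 208.80 collarR 277.42 jawL 266.47 jaw front L 214.13
s25.png collarL(hub bg) 223.87 collarL low 208.27 collarR 278.31 jawL 269.17 jaw front L 211.39
s34.png collarL(hub bg) 224.70 collarL low 218.31 collarR 279.52 jawL 269.11 jaw front L 205.81
s36.png collarL(hub bg) 225.28 collarL low 219.02 collarR 282.63 jawL 268.72 jaw front L 207.14
```

Request:
play_rows:
  moves:
    - [[0,2,0],[0,0,-0.002],0]
    - [[0,4,0],[0.0004,0,-0.0045],0]
    - [[0,6,0],[0.0008,0,-0.007],0]
    - [[0,8,0],[0.0012,0,-0.0095],0]
    - [[0,9.5,0],[0.0015,0,-0.0115],0]

```text
time: 37.15
ee_pos: [0.6526, 0.1504, 0.0669]
tcp_rot: [-90.0, -0.0, -7.7]
wrist_force: [-0.2, 1.6, -1.0]
opening: 0.0
```

```bash
python3 rp.py 0 0 .05 .1
```

```text
37.15 [0.6526 0.1504 0.0669] clamp [0.0654 0.0878 0.0669] [-90.   -0.   -7.7]
clamp f [-0.6  1.5] -1.0 1.9 tq [ 0.5  -0.06 -0.06]
r 0.0702843044937911 lever est 2.7682267585637383
normal 1.576953276731619 along -0.4553957014348441
0.05 ([0.0, 2.9, 0.0], [0.0008, -0.0, -0.0034])
0.1 ([0.0, 5.7, -0.0], [0.0015, -0.0, -0.0069])
```

Request:
play_rows:
  moves:
    - [[0,0.5,0],[0.0002,0,-0.0005],0]
    - [[0,1,0],[0.0004,0,-0.001],0]
    - [[0,1.5,0],[0.0006,0,-0.0015],0]
    - [[0,2,0],[0.0006,0,-0.002],0]
    - [[0,2,0],[0.0006,0,-0.0025],0]

```text
time: 37.65
ee_pos: [0.6527, 0.1475, 0.0668]
tcp_rot: [-90.0, -0.0, -9.7]
wrist_force: [1.6, 6.1, -1.7]
opening: -0.0003
```

```bash
python3 rp.py 0 0 .05 .1
python3 - <<'E'
from h import *
c=camera("scene");crop(c,"s38.png",280,400,150,240,6)
E
python3 ed.py s38.png; python3 go.py 75 120 66 -7 44 -80 150 75.4
```

```text
37.65 [0.6527 0.1475 0.0668] clamp [0.0662 0.0851 0.0668] [-90.   -0.   -9.7]
clamp f [0.  6.3] -1.7 6.6 tq [ 1.11 -0.4   0.03]
r 0.07007119348784924 lever est 2.8090984784581408
normal 6.297016161844089 along 0.5438121808925003
0.05 ([0.0, 2.9, -0.0], [0.0008, -0.0, -0.0034])
0.1 ([0.0, 5.7, 0.0], [0.0014, -0.0, -0.0069])
s38.png collarL(hub bg) 225.08 collarL low 218.83 collarR 282.52 jawL 268.86 jaw front L 207.20
37.7 [0.6527 0.1476 0.0668] clamp [0.0662 0.0851 0.0668] [-90.   -0.   -9.7]
clamp f [-0.7  4.6] -0.9 4.7 tq [ 0.77 -0.21 -0.04]
[75.0, 120.0, 66.0, -7.0] ([0.0, -2.7, -0.0], [0.0116, 0.0008, 0.034])
[44.0, -80.0, 150.0, 75.4] ([0.0, -85.1, 0.0], [-0.0351, -0.0832, -0.1629])
```

View pics/s38.png

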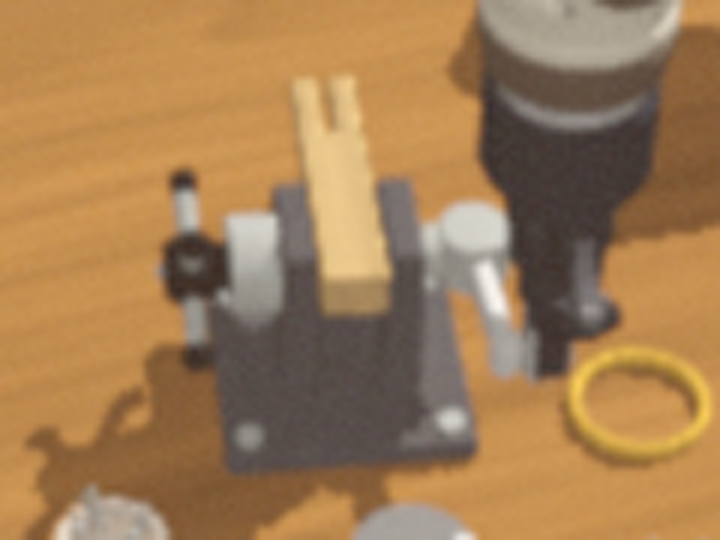

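Request:
play_rows:
  moves:
    - [[0,0,0],[0.003,0,0.012],0]
    - [[0,0,0],[0.004,0,0.025],0]
    - [[0,0,0],[0.004,-0.03,0.03],0]
    - [[0,-8,0],[0.004,-0.065,0.03],0]
    - [[0,-16,0],[0.004,-0.1,0.03],0]

```text
time: 38.2
ee_pos: [0.6614, 0.1774, 0.1674]
tcp_rot: [-90.0, 0.1, 6.7]
wrist_force: [1.2, -0.3, -0.3]
opening: 0.0005
```

```bash
python3 go.py 44 20 165 45 44 -80 150 75.4
python3 - <<'E'
from h import *
c=camera("scene");crop(c,"s39.png",280,400,150,240,6)
E
python3 ed.py s39.png
```

```text
38.2 [0.6614 0.1774 0.1674] clamp [0.0672 0.1162 0.1674] [-90.    0.1   6.7]
clamp f [ 1.2 -0. ] -0.3 1.3 tq [-0.03 -0.04  0.01]
[44.0, 20.0, 165.0, 45.0] ([0.0, -38.3, 0.0], [-0.056, 0.0024, -0.0816])
[44.0, -80.0, 150.0, 75.4] ([0.0, -68.7, 0.0], [-0.0917, 0.0174, -0.175])
s39.png collarL(hub bg) 225.08 collarL low 218.42 collarR 282.38 jawL 268.66 jaw front L 206.89
```

View pics/s39.png

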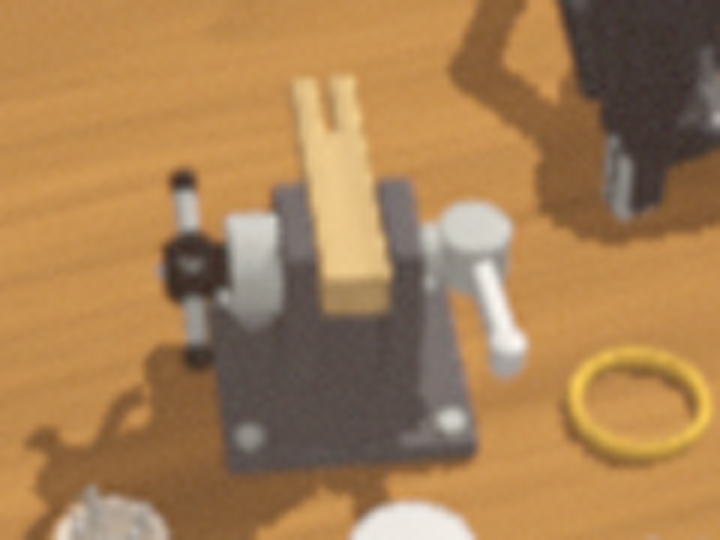

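Request:
play_rows:
  moves:
    - [[0,-8,0],[-0.012,0,-0.016],0]
    - [[0,-16,0],[-0.024,0,-0.033],0]
    - [[0,-24,0],[-0.036,0,-0.05],0]
    - [[0,-31,0],[-0.048,0,-0.066],0]
    - [[0,-38,0],[-0.06,0,-0.082],0]

```text
time: 38.75
ee_pos: [0.6108, 0.0883, 0.1665]
tcp_rot: [-90.0, 0.0, 44.6]
wrist_force: [0.6, 0.1, -0.6]
opening: -0.0004
```

```bash
python3 go.py -15.1 -91.6 159.3 75.5
```

```text
38.75 [0.6108 0.0883 0.1665] clamp [0.04   0.0174 0.1665] [-90.    0.   44.6]
clamp f [0.5 0.2] -0.6 0.8 tq [-0.02 -0.05 -0.03]
[-15.1, -91.6, 159.3, 75.5] ([-0.0, -30.9, 0.0], [-0.1218, 0.0072, -0.0093])
```

Request:
play_rows:
  moves:
    - [[0,-8,0],[-0.03,0,-0.002],0]
    - [[0,-16,0],[-0.06,0,-0.004],0]
    - [[0,-24,0],[-0.092,0.003,-0.007],0]
    - [[0,-31,0],[-0.122,0.007,-0.009],0]
    - [[0,-31,0],[-0.122,0.007,-0.009],0]

```text
time: 39.25
ee_pos: [0.5285, -0.0049, 0.1598]
tcp_rot: [-90.0, 0.1, 75.4]
wrist_force: [0.9, 0.2, 0.6]
opening: -0.0002
```

```bash
python3 go.py -15.1 -91.6 159.3 75.5
```

```text
39.25 [ 0.5285 -0.0049  0.1598] clamp [-0.0169 -0.0932  0.1598] [-90.    0.1  75.4]
clamp f [0.8 0.4] 0.6 1.1 tq [-0.01 -0.01  0.04]
[-15.1, -91.6, 159.3, 75.5] ([-0.0, -0.1, 0.0], [0.0016, 0.0005, -0.0018])
```

Request:
play_rows:
  moves:
    - [[0,0,0],[0.001,0,-0.0015],0]
    - [[0,0,0],[0.001,0,-0.0015],0]
    - [[0,0,0],[0.001,0,-0.0015],0]
    - [[0,0,0],[0.001,0,-0.0015],0]
    - [[0,0,0],[0.001,0,-0.0015],0]

```text
time: 39.75
ee_pos: [0.5319, -0.0024, 0.1596]
tcp_rot: [-90.0, 0.0, 75.3]
wrist_force: [-0.1, -0.4, 0.8]
opening: 0.0002
```

```bash
cat > fin.py <<'E'
from h import *
c=camera("wrist");cv2.imwrite("pics/w40.png",c["img"][:,:,::-1])
o=get_obs();print(o["ee_pos"],o["tcp_rot"])
a=cv2.imread("pics/w5.png",0);b=cv2.imread("pics/w40.png",0)
def sh(n,x0,x1,y0,y1,p=10):
    k=4
    t=cv2.resize(a[y0:y1,x0:x1],None,fx=k,fy=k,interpolation=2);s=cv2.resize(b[y0-p:y1+p,x0-p:x1+p],None,fx=k,fy=k,interpolation=2)
    r=cv2.matchTemplate(s,t,cv2.TM_CCOEFF_NORMED);_,v,_,m=cv2.minMaxLoc(r);x,y=m
    d=lambda l,c,h:.5*(l-h)/(l-2*c+h)
    print(n,round(float(v),3),"%.2f %.2f"%((x+d(r[y,x-1],r[y,x],r[y,x+1]))/k-p,(y+d(r[y-1,x],r[y,x],r[y+1,x]))/k-p))
sh("bolt",356,380,142,164);sh("plate edge TL",348,372,134,150);sh("collar",366,402,188,250);sh("jaw",398,428,186,265);sh("pin tip",432,492,96,165);sh("pin tail",420,470,250,290);sh("fixed jaw",466,490,190,262);sh("cam",495,530,200,240)
for P in [(0,-.055,.104),(0,-.04,.107)]: print(proj(c,cw(*P)),proj(c,cw(P[0],P[1]+.001,P[2]))-proj(c,cw(*P)))
E
python3 fin.py
```

```text
[ 0.53187044 -0.00254416  0.15964308] [-8.99860176e+01  3.67609554e-03  7.53320029e+01]
bolt 0.993 -5.81 -0.38
plate edge TL 0.987 -5.74 -0.33
collar 0.992 -3.89 -0.47
jaw 0.695 -4.79 -0.76
pin tip 0.993 -8.57 -0.49
pin tail 0.888 -7.14 -1.27
fixed jaw 0.988 -7.82 -0.71
cam 0.983 -7.11 -0.61
[368.16943692 233.35962915] [ 1.26888449 -0.01015983]
[388.07191833 234.79312507] [ 1.28447835 -0.01069032]
```

View pics/w40.png

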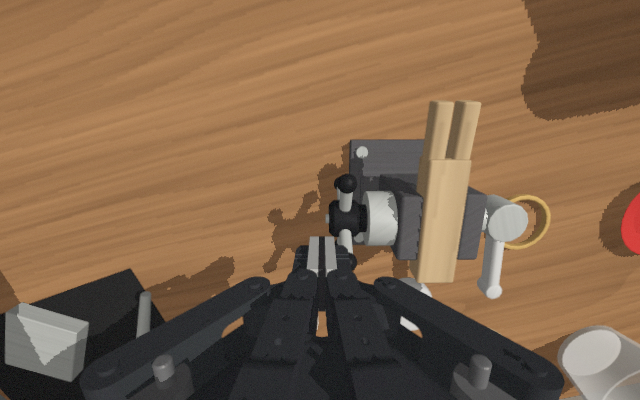

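Request:
play_rows:
  moves:
    - [[0,0,0],[0,-0.03,0.02],0]
    - [[0,0,0],[0,-0.06,0.05],0]
    - [[0,0,0],[0,-0.08,0.08],0]
    - [[0,0,0],[0,-0.08,0.08],0]
    - [[0,0,0],[0,-0.08,0.08],0]

```text
time: 40.3
ee_pos: [0.4546, 0.0176, 0.2404]
tcp_rot: [-90.1, -0.0, 75.3]
wrist_force: [0.7, 1.0, -1.1]
opening: 0.0
```

```bash
python3 - <<'E'
from h import *
c=camera("top");crop(c,"t41.png",180,400,100,265,3);crop(camera("scene"),"s41.png",280,400,150,240,6)
o=get_obs();print(o["time"],o["ee_pos"],o["qd"].round(2),o["wrist_force"].round(1))
def z(x,y,h): return wc(onz(c,180+(x+.5)/3-.5,100+(y+.5)/3-.5,h))
E
python3 ed.py s20.png s41.png
```

```text
40.4 [0.4546445  0.0173479  0.23893108] [-0.17  0.7  -0.16  0.12  0.01  0.13] [ 0.1  0.2 -0.5]
s20.png collarL(hub bg) 219.37 collarL low 223.74 collarR 276.44 jawL 262.98 jaw front L 213.18
s41.png collarL(hub bg) 225.11 collarL low 218.71 collarR 282.30 jawL 269.18 jaw front L 206.27
```

View pics/t41.png

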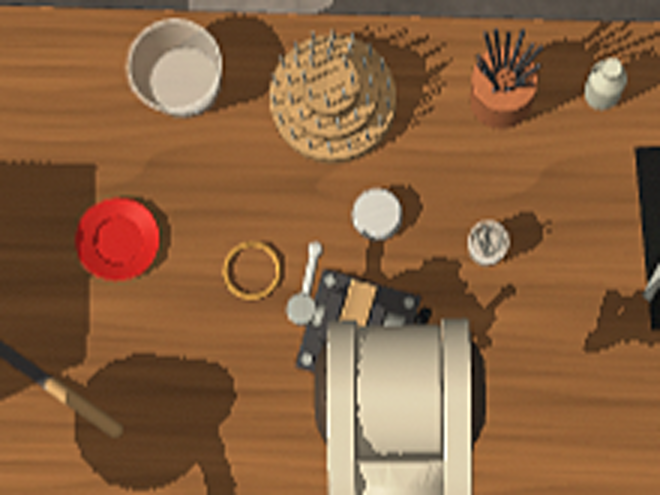

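The top view shows the lever along the clamp's +x, from the pivot at (300,308) to its tip at (314,250). The bystanders are in their places and the arm is clear, so I'm handing the job in.

```bash
python3 -c "
from workcell import job_done
print(job_done())"
```

```text
the job is handed in; nothing more can be done
None
```

The clamp is closed and handed in at about 40 s. The lever is on its stop and, in my last pictures, the jaw is squeezed in by an estimated 2.7 to 3.1 mm. The interface gave no verdict.

**What I did:**
- I swung the lever straight out and turned the nut about 3 rad until it bore on the jaw.
- I had eased the nut back a little too far. My first closing was too soft: about 6.5 N, with binding only near 1.45 rad.
- At about 1.97 rad I reopened the lever to 1.30 and retightened the nut by about 0.35 rad.
- I then closed the lever fully. The push peaked at about 10 N, it went over centre, and it met its stop at about 2.81 rad.
- The highest force reading I saw on the clamp was about 10 N, against the 22 N limit.

**Last checks:**
- **Lever:** it stayed shut after I backed off, and the top and scene views show it along the clamp's +x.
- **Jaw:** the estimates disagree somewhat. The scene-camera edges gave about 2.7 to 2.85 mm. The wrist camera gave about 3.1 to 3.3 mm, but only 2.55 mm using the cam as reference, and its jaw match was poor. The push force suggested about 2.8 mm. All fall within 2.4 to 4.1 mm, on the low side of nominal.
- **Bystanders:** those in view looked unmoved. I judged this by eye, and the last top view did not cover the mandrel and block fully.
- **Arm:** it was clear of everything at hand-in.

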